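# Fetch the data logger from the weighted humidification chamber

### The job

Take the data logger out of the humidity tray for read-out. First move the two cloth weights from the clear lid to the cork mat, then lift the lid off and lay it flat on the grey felt, and seat the logger display up in the pocket of the reader dock; then close the tray again with the lid properly seated and put each weight back on the lid just where it lay. Do not disturb the paste jar and the loupe.

Things in the scene. Friction and masses are not known exactly. Their poses are not given: they have to be found in the camera images.
- tray: White moulded tray with damp felt in it, fixed, 240 (its x) x 300 (its y) x 50 mm. Origin: centre of its underside. Opening at the rim (z 50 mm) 210 x 270 mm; the walls slope in to a floor of 170 x 230 mm at z 6.5 mm. A fixed wad of prints (100 x 129 mm, 31 mm thick) fills its +y half, from y = 0 to +110 mm; the logger lies in its -y half
- lid: Clear lid, 228 (its x) x 288 (y) mm, loose, 0.35 kg. Origin: centre of the underside of its gasket frame (197 x 257 x 6 mm), under the 5 mm sheet (top at z 11 mm). Bar handle in the middle, along x: 108 long, 15 wide, z 36 to 51 mm. Seated: frame inside the tray's rim with 4 mm play, sheet on the rim, x and y along the tray's (half a turn is allowed), origin 44 mm above the tray's
- weight_blue: Lead weight in blue cloth, 100 (its x) x 45 (its y) x 27 mm, loose, 0.62 kg. Origin: centre of its underside. At the start it lies on the lid across one short end of it, about 100 mm along the lid's y from the middle
- weight_grey: Lead weight in grey cloth, 100 (its x) x 45 (its y) x 27 mm, loose, 0.62 kg. Origin: centre of its underside. At the start it lies on the lid across the other short end
- logger: Data logger: white case with an orange band and a display on top, 40 (its x) x 62 (its y) x 32 mm, loose, 0.09 kg. Origin: centre of its underside. At the start it lies under the lid on the tray's floor, display up. Grip it across the 40 mm by its upper 20 mm, so that the fingertips stay clear of the dock
- felt: Grey felt sheet, 240 (its x) x 300 (its y) x 4 mm, fixed, for the lid. Origin: centre of its underside
- cork_mat: Cork mat, 200 (its x) x 120 (its y) x 4 mm, fixed, for the two weights side by side. Origin: centre of its underside
- dock: Reader dock: grey base 88 (its x) x 94 (its y) x 18 mm, fixed. Origin: centre of its underside. Its pocket for the logger, centred at x 0, y -8 mm, is 46 (x) x 68 (y) mm with a flared mouth and is 9 mm deep (floor at z 9 mm); the logger goes in display up, its long side along the pocket's, either way round
- paste_jar: White jar with a red lid, 57 mm across, 75 mm high, loose, a bystander. Origin: centre of its underside
- loupe: Small black stand loupe, 43 mm across, 38 mm high, loose, a bystander. Origin: centre of its underside
Not all that is in view belongs to the job. Of the things that look like the weight_blue, the larger one is meant.

How it is judged:
By the outcome, as a careful person would: the job done as asked, in the order asked, and still so for the second after the job is handed in, with the robot touching nothing.
It also fails if it takes over 125 s, if anything falls off the work surface, if the arm or the gripper's body presses on something with over 40 N, if the wrist force passes 120 N, or if a joint passes its speed limit or range.

### The arm

A 6-joint arm with a two-finger parallel gripper is mounted at the origin on the work surface; the furniture and walls round the work are solid. World frame = base frame: x ahead of the robot, y to its left, z up, the work surface at z = 0. Lengths are in m, angles in rad, forces in N, time in s.
With the tool pointing down it reaches from about 0.25 to 0.725 m from the base axis. Payload 4 kg.
Tool frame: the origin (TCP) lies on the centre line of the jaws, within the pads' length; the fingertips stand 14 mm ahead of it and the grasp point (between the pads) lies 5 mm behind it; z points along the fingers, x is the direction in which the jaws open and shut, and the axes are right-handed (so a half turn about z gives the same grasp; the last joint's range is limited). The gripper opens to 85 mm and grips with 20 to 120 N. Pads are 22 mm wide; open, the fingers measure 114 mm over their backs; the gripper's body (76 mm by 85 mm) begins 54 mm behind the grasp point. The pads swing forward as they close: fully open they stand 13 mm farther back than shut.
Start: joints at [1.265, 0.241, 0.005, 1.335, 0, 1.571], TCP at [0.151, 0.477, 0.245] pointing down, gripper open.
Joint ranges: [-2.72, 2.72], [-1.05, 1.87], [-1.09, 1.28], [-1.99, 2.15], [-1.42, 1.44], [-3.14, 3.14]. Speed limits (rad/s): [2.79, 2.79, 3.14, 3.14, 3.14, 3.14].

### API

Orientations are given as a unit quaternion [x, y, z, w].
In Python, from workcell import bot gives the robot as it stands.
- The arm moves only by the tool play_rows, never from a script. Its argument "motion" is a list of rows, each an object with "fingers": the closure, from -1 (fully open) to 1 (shut), so that 0 is half open; "translation": the shift along the tool's x, y, z in cm, a list of three; "roll": the turn about the tool's z in degrees. A call has 1 to 20 rows; each row is the pose to reach, as a shift and turn from the pose commanded when the call began, along the tool's axes at that moment; what a row does not reach only later rows make up. A row lasts 1/12 s, in which the tool goes at most 41.7 mm and 7.16 degrees, less where a joint would pass 70% of its speed; a pose out of reach is approached as far as the arm can. A call with a gripper value outside its range is refused whole. The fingers move at their own pace and stop on an object; the grip force is fixed at half the most. Time passes only in rows, so rows that repeat a pose let the fingers close. It gives the time, the measured TCP pose, the force and the opening at its end, in the units of the state.
- bot.get_obs(): the state, without advancing time (a new reading comes with each control period).
- bot.camera(name): name is "scene" or "top" or "wrist"; returns a dict with "pixels" (480x640x3 uint8, red, green, blue), "intrinsics" (3x3 intrinsics, pixels), "k1" (the pictures are not rectified: a ray, as slopes to the right and down, at radius r is drawn at 1 + k1 r^2 times it, then the intrinsics apply), "world_to_cam" (4x4, takes a point from world to camera coordinates). Camera axes: x right, y down, z forward; pixel columns grow to the right and rows downward; lengths in m; the calibration is good to about 2 mm. A picture is of the moment at which its call begins. There is no depth.
- bot.job_done(): hands the job in, once; it reports no verdict.
The state is a dict: "clock": time; "joint_pos": joint angles; "joint_vel": joint speeds; "tau": joint torques, N m; "eef_pos": TCP position; "tool_rot": TCP orientation; "ft_force": force on the tool from outside, world axes, zero at the start; "ft_torque": the same for the moment, N m; "grip_width": finger opening in m.
Only numpy, scipy, OpenCV 4.12 (cv2) and the standard library are available. Lean on these libraries where they do the work, as an engineer would, in place of code of your own. Each camera call takes 0.05 s, during which the arm holds its last target. There are 200 camera calls.

## Working session

There is one attempt and no reset: what is moved stays moved. The work goes in short steps, Python scripts to look and compute and a tool call to move; the robot and the scene stay as the last step left them, time stands still between calls to the robot, and variables do not carry over. Pictures are saved under pics/ and viewed, about 12 in all and at most 16, crops included, and the job is handed in when it is done.

Besides the shell and the picture viewer there is one more tool, called after ">>>" by a JSON object that holds its "name" and its "arguments". play_rows: Moves the arm, as the interface text tells. Its arguments: {"type":"object","properties":{"motion":{"type":"array","items":{"type":"object","properties":{"fingers":{"type":"number"},"translation":{"type":"array","items":{"type":"number"}},"roll":{"type":"number"}}}}},"required":["motion"]}

```bash
mkdir -p pics; ls
cat > h.py <<'E'
import numpy as np, cv2
from workcell import bot
def cam(n):
    c=bot.camera(n); c['bgr']=cv2.cvtColor(c['pixels'],cv2.COLOR_RGB2BGR); return c
def ray(c,uv,z):
    """pixels -> world points on plane z"""
    uv=np.atleast_2d(np.array(uv,float)); K=np.array(c['intrinsics']);T=np.array(c['world_to_cam'])
    d=np.array([c['k1'],0,0,0,0.])
    d=(uv-[K[0,2],K[1,2]])/[K[0,0],K[1,1]]
    s=d.copy()
    for _ in range(30): s=d/(1+c['k1']*(s**2).sum(1,keepdims=True))
    R=T[:3,:3];o=-R.T@T[:3,3]
    w=np.c_[s,np.ones(len(s))]@R
    return o+w*((z-o[2])/w[:,2])[:,None]
def proj(c,P):
    P=np.atleast_2d(P);T=np.array(c['world_to_cam']);K=np.array(c['intrinsics'])
    q=P@T[:3,:3].T+T[:3,3];s=q[:,:2]/q[:,2:];s=s*(1+c['k1']*(s**2).sum(1,keepdims=True))
    return s*[K[0,0],K[1,1]]+[K[0,2],K[1,2]]
E
python3 - <<'E'
from h import *
for n in ['scene','top']:
    c=cam(n); cv2.imwrite(f'pics/{n}0.png',c['bgr']); print(n,c['k1'],np.array(c['world_to_cam']).round(3).tolist(),np.array(c['intrinsics']).tolist())
o=bot.get_obs();print(o)
E
```

```text
pics
scene -0.008039409081776654 [[0.421, -0.907, -0.007, -0.221], [-0.456, -0.205, -0.866, 0.283], [0.784, 0.368, -0.5, 1.042], [0.0, 0.0, 0.0, 1.0]] [[499.2441275232131, 0.0, 312.7341429116634], [0.0, 499.2441275232131, 240.1003547759884], [0.0, 0.0, 1.0]]
top -0.11843331775414649 [[0.004, -1.0, 0.016, -0.045], [-0.981, -0.008, -0.195, 0.484], [0.195, -0.015, -0.981, 1.199], [0.0, 0.0, 0.0, 1.0]] [[486.28395978706885, 0.0, 329.0966478502837], [0.0, 486.28395978706885, 234.09663803103243], [0.0, 0.0, 1.0]]
{'clock': 0.1, 'joint_pos': array([1.26502217e+00, 2.41351407e-01, 3.89972470e-03, 1.33525448e+00,
       4.16564013e-06, 1.57082315e+00]), 'joint_vel': array([-0.00032675, -0.00141811,  0.00163079, -0.00011316, -0.00011787,
        0.00061094]), 'tau': array([-3.87589625e-04, -3.73138368e+01,  2.53009522e+01,  1.08539456e-02,
       -1.39071585e-05,  6.62542107e-06]), 'eef_pos': array([0.15035167, 0.47629131, 0.24451068]), 'tool_rot': array([ 8.06553133e-01,  5.91160834e-01, -7.71409120e-04,  5.62851523e-04]), 'ft_force': array([1.12504704, 0.3525633 , 0.22274676]), 'ft_torque': array([ 0.04777662, -0.02013836, -0.03624393]), 'grip_width': 0.08561190235508744}
```

View pics/top0.png

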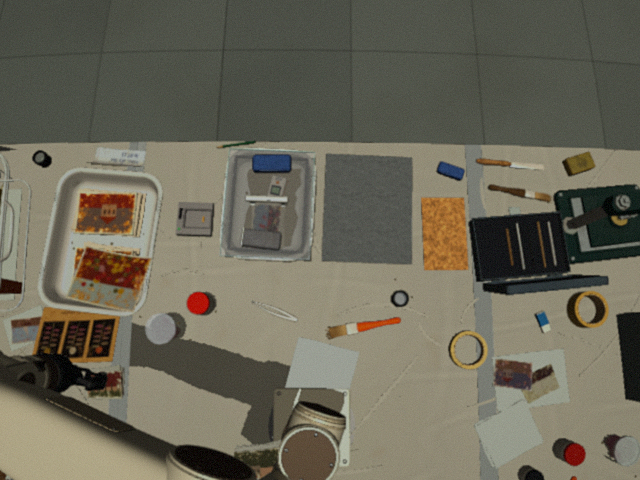

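View pics/scene0.png

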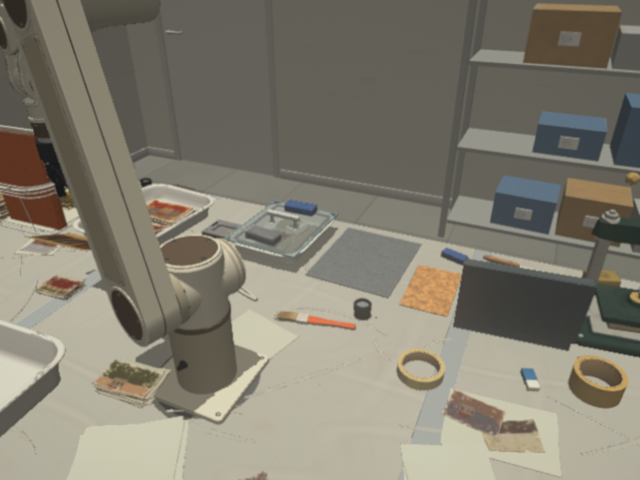

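The top view shows the tray at about (268,205), with the blue weight at (272,163) and the grey one at (262,238). The handle is at (267,198), the dock at (195,219), the felt at (367,209) and the cork at (444,233). The jar is at (200,303) and the loupe at (400,298). The smaller blue decoy is at (451,170).

Run:
```python
from h import *
c=cam('top');b=c['bgr'];hsv=cv2.cvtColor(b,cv2.COLOR_BGR2HSV)
def rect(name,m,z,roi):
    x0,y0,x1,y1=roi;mm=np.zeros(m.shape,np.uint8);mm[y0:y1,x0:x1]=m[y0:y1,x0:x1]
    cs,_=cv2.findContours(mm,cv2.RETR_EXTERNAL,cv2.CHAIN_APPROX_NONE);k=max(cs,key=cv2.contourArea)
    P=ray(c,k[:,0,:],z)[:,:2].astype(np.float32)
    r=cv2.minAreaRect(P);print(name,np.round(r[0],4),np.round(np.array(r[1])*1000,1),round(r[2],1))
H,S,V=cv2.split(hsv)
blue=((H>100)&(H<130)&(S>110)).astype(np.uint8)
rect('blue',blue,.082,(240,140,310,185))
rect('cork',((S>120)&(H<25)).astype(np.uint8),.004,(410,185,480,280))
felt=((V<125)&(S<40)).astype(np.uint8); rect('felt',felt,.004,(318,145,418,275))
rect('dock',((V<150)&(S<60)).astype(np.uint8),.018,(165,195,225,245))
rect('greyw',((V<95)).astype(np.uint8),.082,(238,222,288,255))
rect('red',((S>150)).astype(np.uint8),.075,(180,285,220,320))
rect('loupe',((V<90)).astype(np.uint8),.038,(385,285,415,310))
rect('decoy',blue,.02,(430,155,475,185))
tray=ray(c,[(227,149),(316,150),(313,263),(220,260)],.05);print(tray.round(3))
cv2.imwrite('pics/t1.png',cv2.resize(b[135:285,165:425],None,fx=3,fy=3,interpolation=cv2.INTER_CUBIC))
```

```text
blue [0.6628 0.1074] [43.5 96.3] 0.3
cork [ 0.4981 -0.3525] [195.4 119. ] 0.5
felt [ 0.567  -0.1465] [240.9 301.9] 88.1
dock [0.5274 0.3215] [133.6 156.6] 0.2
greyw [0.469  0.1211] [122.6  79.9] 86.7
red [0.3048 0.2794] [51.5 55.2] 0.9
loupe [ 0.322  -0.2221] [40.5 43.7] 0.0
decoy [ 0.6691 -0.3731] [69.6 32.4] 71.6
[[ 0.713  0.231  0.05 ]
 [ 0.711 -0.007  0.05 ]
 [ 0.409 -0.002  0.05 ]
 [ 0.414  0.235  0.05 ]]
```

View pics/t1.png

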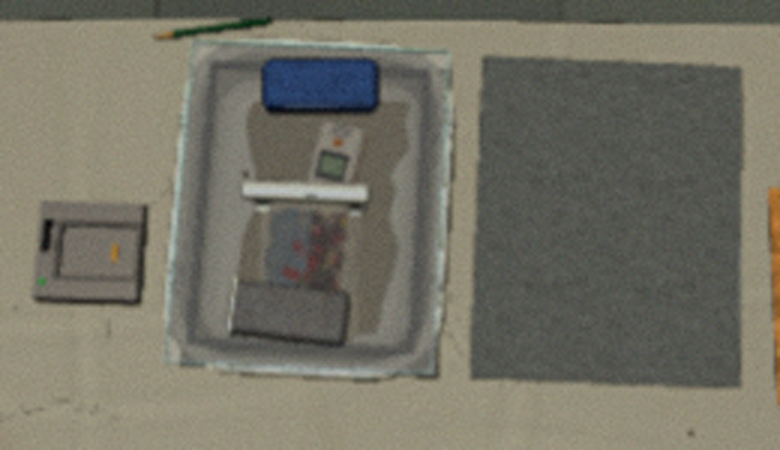

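```bash
cat >> h.py <<'E'
from scipy.spatial.transform import Rotation as Ro
def go(x,y,z,ang,tag=''):
    """shift for tool x-axis at world heading ang (deg, mod 180)"""
    o=bot.get_obs();R=Ro.from_quat(o['tool_rot']).as_matrix()
    t=R.T@(np.array([x,y,z])-o['eef_pos'])*100
    a=np.degrees(np.arctan2(R[1,0],R[0,0]));r=(a-ang+90)%180-90
    print(tag,'t',t.round(2).tolist(),'roll',round(r,2),'| now',o['eef_pos'].round(4),'head',round(a,2),'tilt',np.degrees(np.arccos(-R[2,2])).round(2),'F',o['ft_force'].round(1),'w',round(o['grip_width'],4),'t',round(o['clock'],1))
E
python3 - <<'E'
from h import *
go(.54,.112,.36,0)
E
```

```text
t [-23.03, 48.12, -11.5] roll 72.48 | now [0.1504 0.4763 0.2446] head 72.48 tilt 0.09 F [-0.8  0.5 -0.6] w 0.0856 t 0.1
```

>>> {"name": "play_rows", "arguments": {"motion": [{"fingers":-1,"translation":[-23,48.1,-11.5],"roll":72.5},{"fingers":-1,"translation":[-23,48.1,-11.5],"roll":72.5},{"fingers":-1,"translation":[-23,48.1,-11.5],"roll":72.5},{"fingers":-1,"translation":[-23,48.1,-11.5],"roll":72.5},{"fingers":-1,"translation":[-23,48.1,-11.5],"roll":72.5},{"fingers":-1,"translation":[-23,48.1,-11.5],"roll":72.5},{"fingers":-1,"translation":[-23,48.1,-11.5],"roll":72.5},{"fingers":-1,"translation":[-23,48.1,-11.5],"roll":72.5},{"fingers":-1,"translation":[-23,48.1,-11.5],"roll":72.5},{"fingers":-1,"translation":[-23,48.1,-11.5],"roll":72.5},{"fingers":-1,"translation":[-23,48.1,-11.5],"roll":72.5},{"fingers":-1,"translation":[-23,48.1,-11.5],"roll":72.5},{"fingers":-1,"translation":[-23,48.1,-11.5],"roll":72.5},{"fingers":-1,"translation":[-23,48.1,-11.5],"roll":72.5},{"fingers":-1,"translation":[-23,48.1,-11.5],"roll":72.5},{"fingers":-1,"translation":[-23,48.1,-11.5],"roll":72.5},{"fingers":-1,"translation":[-23,48.1,-11.5],"roll":72.5}]}}

```text
clock: 1.57
eef_pos: [0.539, 0.1135, 0.3599]
tool_rot: [1.0, 0.0, -0.001, -0.0]
ft_force: [0.3, 0.4, 0.2]
grip_width: 0.0854
```

Run:
```python
from h import *
go(.54,.112,.36,0)
c=cam('wrist');cv2.imwrite('pics/w1.png',c['bgr']);T=np.array(c['world_to_cam']);print(-T[:3,:3].T@T[:3,3],T[:3,:3].round(3),c['k1'],c['intrinsics'])
np.savez('w1.npz',**{k:np.array(v) for k,v in c.items()})
```

```text
t [0.1, 0.15, -0.01] roll 0.05 | now [0.539  0.1135 0.3599] head 0.05 tilt 0.08 F [0.3 0.4 0.2] w 0.0854 t 1.6
[0.53827397 0.19683518 0.4900116 ] [[ 1.    -0.    -0.001]
 [ 0.    -0.946  0.323]
 [-0.001 -0.323 -0.946]] -0.05465830536989907 [[392.86159795   0.         319.55462981]
 [  0.         392.86159795 242.0860062 ]
 [  0.           0.           1.        ]]
```

View pics/w1.png

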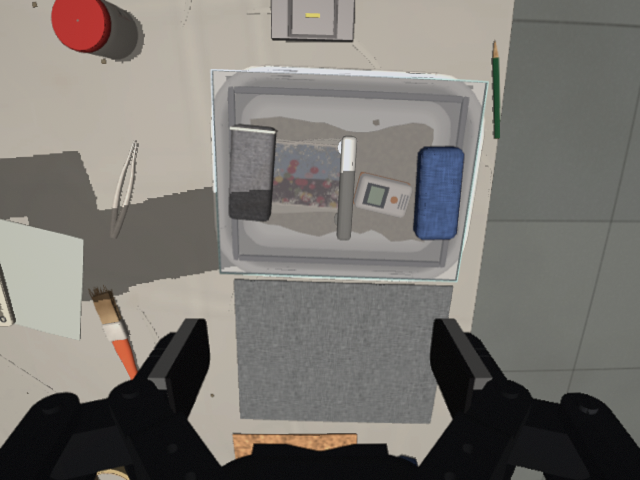

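The wrist view looks straight on the tray, with image right = +x. The lid corners are near (211,70), (487,82), (458,279) and (219,272). Blue is at (439,193), grey at (252,172), the handle at (346,188) and the logger at (384,195).

Run:
```python
from h import *
c=dict(np.load('w1.npz'));b=c['bgr'];hsv=cv2.cvtColor(b,cv2.COLOR_BGR2HSV);H,S,V=cv2.split(hsv)
def rect(name,m,roi):
    x0,y0,x1,y1=roi;mm=np.zeros(m.shape,np.uint8);mm[y0:y1,x0:x1]=m[y0:y1,x0:x1]
    mm=cv2.morphologyEx(mm,cv2.MORPH_CLOSE,np.ones((5,5)))
    cs,_=cv2.findContours(mm,cv2.RETR_EXTERNAL,cv2.CHAIN_APPROX_NONE);k=max(cs,key=cv2.contourArea)
    for z in (.055,.07,.082):
        r=cv2.minAreaRect(ray(c,k[:,0,:],z)[:,:2].astype(np.float32));print(name,z,np.round(r[0],4),np.round(np.array(r[1])*1000,1),round(r[2],1))
    print(cv2.boundingRect(k),cv2.boxPoints(cv2.minAreaRect(k)).round().tolist())
rect('blue',((H>100)&(H<130)&(S>90)).astype(np.uint8),(400,130,480,255))
rect('grey',((V<125)).astype(np.uint8),(228,120,279,225))
cr=b[55:295,195:505];cv2.imwrite('pics/w1c.png',cv2.resize(cr,None,fx=2.5,fy=2.5,interpolation=cv2.INTER_CUBIC))
```

```text
blue 0.055 [0.6714 0.1055] [ 50.1 104.8] 0.9
blue 0.07 [0.6668 0.1086] [ 48.4 101.2] 0.9
blue 0.082 [0.6631 0.1112] [47.  98.3] 0.9
(414, 147, 50, 92) [[413.0, 238.0], [419.0, 145.0], [464.0, 148.0], [458.0, 240.0]]
grey 0.055 [0.4645 0.1265] [115.9  56.7] 85.9
grey 0.07 [0.467  0.1289] [111.9  54.7] 85.9
grey 0.082 [0.469  0.1309] [108.7  53.2] 85.9
(228, 120, 51, 105) [[228.0, 120.0], [278.0, 120.0], [278.0, 224.0], [228.0, 224.0]]
```

View pics/w1c.png

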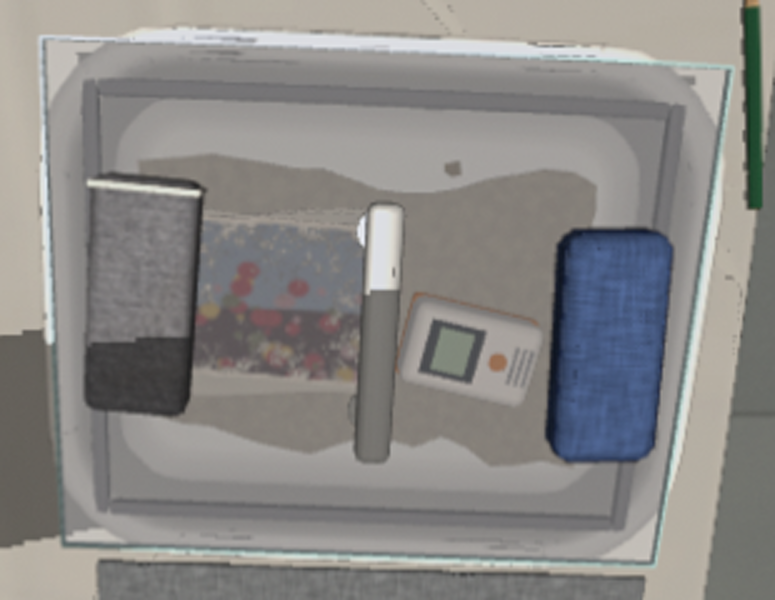

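The crop shows the lid corners at (41,38), (731,67), (655,565) and (63,545). The handle, logger and weights are all clear, and the grey weight is tilted slightly relative to the lid.

Run:
```python
from h import *
c=dict(np.load('w1.npz'))
def q(n,pts,z):
    P=ray(c,np.array(pts)/2.5+[195,55],z)[:,:2];ce=P.mean(0)
    e=np.roll(P,-1,0)-P;L=np.linalg.norm(e,axis=1)*1000
    a=np.degrees(np.arctan2(e[:,1],e[:,0]))
    print(n,ce.round(4),L.round(1),((a+45)%90-45).round(1))
q('lid',[(41,38),(731,67),(655,565),(63,545)],.055)
q('gasket',[(85,80),(684,106),(622,528),(100,508)],.044)
q('handle',[(369,204),(404,206),(389,462),(356,461)],.095)
q('grey',[(88,188),(200,193),(187,414),(85,405)],.082)
q('blue',[(562,229),(672,232),(655,461),(548,459)],.082)
q('logger',[(415,292),(543,323),(521,406),(400,380)],.0385)
o=bot.get_obs()
```

```text
lid [0.5657 0.117 ] [287.1 227.3 287.8 227. ] [-2.1 -2.  -2.1 -2.1]
gasket [0.5664 0.1166] [258.  196.7 256.5 196. ] [-2.2 -2.3 -2.4 -1.9]
handle [0.5655 0.1176] [ 13.7 105.6  14.  105.9] [-3.1 -1.8 -1.8 -2. ]
grey [0.4664 0.1298] [45.2 92.8 44.1 90.8] [-2.8 -5.5 -5.3 -4.8]
blue [0.6642 0.1106] [45.5 99.  47.6 98.8] [-1.   2.1 -1.1  0.9]
logger [0.612  0.1004] [61.6 40.6 59.5 41.9] [-13.3 -10.8 -12.3  -7.9]
```

>>> {"name": "play_rows", "arguments": {"motion": [{"fingers":-1,"translation":[12.5,0.3,24],"roll":-1.2},{"fingers":-1,"translation":[12.5,0.3,24],"roll":-1.2},{"fingers":-1,"translation":[12.5,0.3,24],"roll":-1.2},{"fingers":-1,"translation":[12.5,0.3,24],"roll":-1.2},{"fingers":-1,"translation":[12.5,0.3,24],"roll":-1.2},{"fingers":-1,"translation":[12.5,0.3,24],"roll":-1.2},{"fingers":-1,"translation":[12.5,0.3,24],"roll":-1.2},{"fingers":-1,"translation":[12.5,0.3,24],"roll":-1.2},{"fingers":-1,"translation":[12.5,0.3,26],"roll":-1.2},{"fingers":-1,"translation":[12.5,0.3,28],"roll":-1.2},{"fingers":-1,"translation":[12.5,0.3,28.8],"roll":-1.2},{"fingers":-1,"translation":[12.5,0.3,28.8],"roll":-1.2},{"fingers":1,"translation":[12.5,0.3,28.8],"roll":-1.2},{"fingers":1,"translation":[12.5,0.3,28.8],"roll":-1.2},{"fingers":1,"translation":[12.5,0.3,28.8],"roll":-1.2},{"fingers":1,"translation":[12.5,0.3,28.8],"roll":-1.2},{"fingers":1,"translation":[12.5,0.3,28.8],"roll":-1.2},{"fingers":1,"translation":[12.5,0.3,28.8],"roll":-1.2}]}}

```text
clock: 3.12
eef_pos: [0.6665, 0.1099, 0.0748]
tool_rot: [1.0, 0.01, 0.002, -0.0]
ft_force: [0.5, 0.2, 6.4]
grip_width: 0.0435
```

Run:
```python
from h import *
go(.664,.1105,.20,1.2)
c=cam('wrist');cv2.imwrite('pics/w2.png',c['bgr'])
```

```text
t [-0.2, -0.07, -12.52] roll -0.02 | now [0.6665 0.1099 0.0748] head 1.18 tilt 0.26 F [0.5 0.2 6.4] w 0.0435 t 3.1
```

View pics/w2.png

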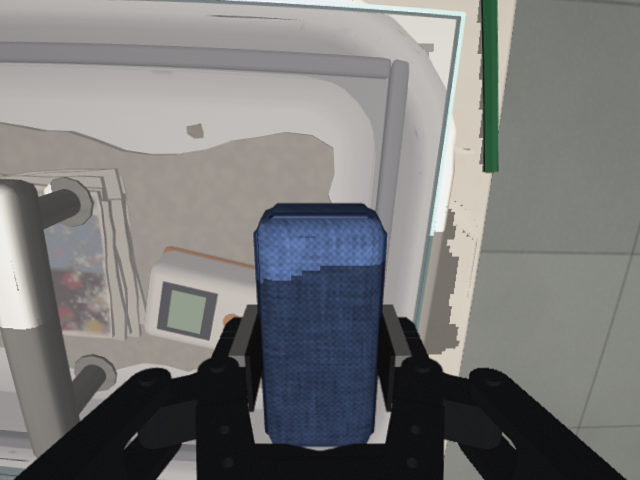

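Blue is held (width 43.5 mm). I lift it and check the black panel next to the cork.

>>> {"name": "play_rows", "arguments": {"motion": [{"fingers":1,"translation":[0,0,-2],"roll":0},{"fingers":1,"translation":[0,0,-5],"roll":0},{"fingers":1,"translation":[0,0,-9],"roll":0},{"fingers":1,"translation":[0,0,-12],"roll":0},{"fingers":1,"translation":[0,0,-12],"roll":0}]}}

```text
clock: 3.58
eef_pos: [0.6682, 0.11, 0.2001]
tool_rot: [1.0, 0.01, 0.006, -0.001]
ft_force: [1.7, 0.5, -2.0]
grip_width: 0.0435
```

Run:
```python
from h import *
go(.548,-.347,.15,.5,'above');go(.548,-.347,.026,.5,'place')
c=cam('top')
for z in (0,.05,.1,.15): print(z,ray(c,[(470,218),(474,280),(466,270)],z).round(3)[:,:2].tolist())
# scene panel: left edge base and top
s=cam('scene')
print(ray(s,[(455,322),(537,345)],0).round(3).tolist())
for z in (.05,.1,.15): print(z,ray(s,[(462,262)],z).round(3).tolist())
```

```text
above t [-13.01, 45.46, 4.77] roll 0.67 | now [0.6682 0.11   0.2001] head 1.17 tilt 0.7 F [ 1.7  0.5 -2. ] w 0.0435 t 3.6
place t [-13.16, 45.48, 17.17] roll 0.67 | now [0.6682 0.11   0.2001] head 1.17 tilt 0.7 F [ 1.7  0.5 -2. ] w 0.0435 t 3.6
0 [[0.541, -0.427], [0.372, -0.429], [0.399, -0.409]]
0.05 [[0.529, -0.411], [0.367, -0.413], [0.392, -0.394]]
0.1 [[0.517, -0.395], [0.362, -0.397], [0.386, -0.378]]
0.15 [[0.506, -0.379], [0.356, -0.382], [0.38, -0.363]]
[[0.389, -0.436, 0.0], [0.383, -0.619, 0.0]]
0.05 [[0.582, -0.41, 0.05]]
0.1 [[0.499, -0.418, 0.1]]
0.15 [[0.417, -0.426, 0.15]]
```

>>> {"name": "play_rows", "arguments": {"motion": [{"fingers":1,"translation":[-13,45.5,4.8],"roll":0.7},{"fingers":1,"translation":[-13,45.5,4.8],"roll":0.7},{"fingers":1,"translation":[-13,45.5,4.8],"roll":0.7},{"fingers":1,"translation":[-13,45.5,4.8],"roll":0.7},{"fingers":1,"translation":[-13,45.5,4.8],"roll":0.7},{"fingers":1,"translation":[-13,45.5,4.8],"roll":0.7},{"fingers":1,"translation":[-13,45.5,4.8],"roll":0.7},{"fingers":1,"translation":[-13,45.5,4.8],"roll":0.7},{"fingers":1,"translation":[-13,45.5,4.8],"roll":0.7},{"fingers":1,"translation":[-13,45.5,4.8],"roll":0.7},{"fingers":1,"translation":[-13,45.5,4.8],"roll":0.7},{"fingers":1,"translation":[-13,45.5,4.8],"roll":0.7},{"fingers":1,"translation":[-13,45.5,4.8],"roll":0.7},{"fingers":1,"translation":[-13,45.5,8],"roll":0.7},{"fingers":1,"translation":[-13.1,45.5,12],"roll":0.7},{"fingers":1,"translation":[-13.1,45.5,14.5],"roll":0.7},{"fingers":1,"translation":[-13.1,45.5,16],"roll":0.7},{"fingers":1,"translation":[-13.1,45.5,16.8],"roll":0.7},{"fingers":1,"translation":[-13.1,45.5,16.8],"roll":0.7}]}}

```text
clock: 5.27
eef_pos: [0.5394, -0.3448, 0.023]
tool_rot: [1.0, 0.004, -0.004, -0.003]
ft_force: [-6.3, 4.5, 6.9]
grip_width: 0.0435
```

Run:
```python
from h import *
go(.548,-.347,.024,.5,'place')
c=cam('scene');cv2.imwrite('pics/s2.png',cv2.resize(c['bgr'][150:350,330:560],None,fx=3,fy=3))
```

```text
place t [0.86, 0.22, -0.11] roll 0.01 | now [ 0.5394 -0.3448  0.023 ] head 0.51 tilt 0.55 F [-6.3  4.5  6.9] w 0.0435 t 5.3
```

View pics/s2.png

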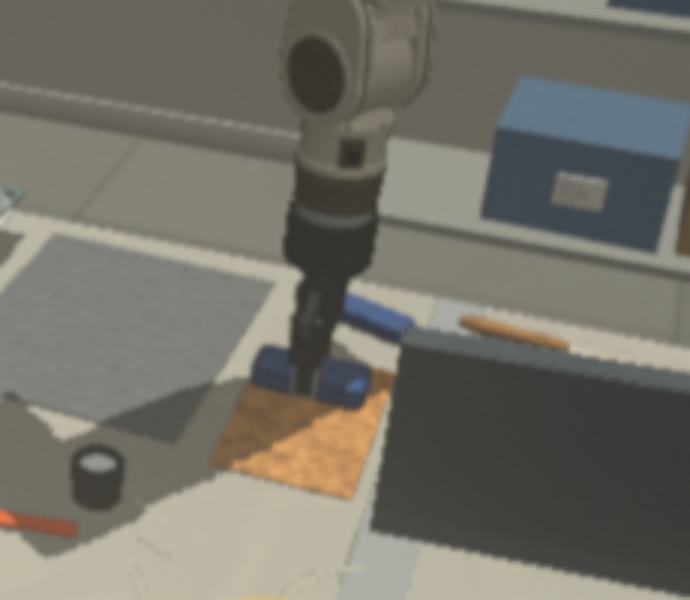

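Blue rests on the cork, inside its edges. I release it and go above the grey weight.

>>> {"name": "play_rows", "arguments": {"motion": [{"fingers":-1,"translation":[0,0,0],"roll":0},{"fingers":-1,"translation":[0,0,0],"roll":0},{"fingers":-1,"translation":[0,0,0],"roll":0},{"fingers":-1,"translation":[0,0,0],"roll":0},{"fingers":-1,"translation":[0,0,-3],"roll":0},{"fingers":-1,"translation":[0,0,-7],"roll":0},{"fingers":-1,"translation":[-8.1,-47.7,-13],"roll":5.7},{"fingers":-1,"translation":[-8.1,-47.7,-13],"roll":5.7},{"fingers":-1,"translation":[-8.1,-47.7,-13],"roll":5.7},{"fingers":-1,"translation":[-8.1,-47.7,-13],"roll":5.7},{"fingers":-1,"translation":[-8.1,-47.7,-13],"roll":5.7},{"fingers":-1,"translation":[-8.1,-47.7,-13],"roll":5.7},{"fingers":-1,"translation":[-8.1,-47.7,-13],"roll":5.7},{"fingers":-1,"translation":[-8.1,-47.7,-13],"roll":5.7},{"fingers":-1,"translation":[-8.1,-47.7,-13],"roll":5.7},{"fingers":-1,"translation":[-8.1,-47.7,-13],"roll":5.7},{"fingers":-1,"translation":[-8.1,-47.7,-13],"roll":5.7},{"fingers":-1,"translation":[-8.1,-47.7,-13],"roll":5.7},{"fingers":-1,"translation":[-8.1,-47.7,-13],"roll":5.7},{"fingers":-1,"translation":[-8.1,-47.7,-13],"roll":5.7}]}}

```text
clock: 6.98
eef_pos: [0.4584, 0.13, 0.1546]
tool_rot: [0.999, -0.044, 0.001, -0.0]
ft_force: [-0.2, -0.2, 0.6]
grip_width: 0.0857
```

Run:
```python
from h import *
go(.4665,.130,.075,-5.2,'grasp')
c=cam('top');cv2.imwrite('pics/t3.png',c['bgr'])
b=c['bgr'];hsv=cv2.cvtColor(b,cv2.COLOR_BGR2HSV);H,S,V=cv2.split(hsv)
m=((H>100)&(H<130)&(S>110)).astype(np.uint8);m[:185]=0
cs,_=cv2.findContours(m,cv2.RETR_EXTERNAL,cv2.CHAIN_APPROX_NONE);k=max([k for k in cs if 400<k[:,0,0].mean()<480],key=cv2.contourArea)
print(cv2.minAreaRect(ray(c,k[:,0],.031)[:,:2].astype(np.float32)))
c=cam('wrist');np.savez('w3.npz',**{k:np.array(v) for k,v in c.items()});cv2.imwrite('pics/w3.png',c['bgr'])
```

```text
grasp t [0.8, -0.07, 7.96] roll 0.21 | now [0.4584 0.13   0.1546] head -4.99 tilt 0.07 F [-0.2 -0.2  0.6] w 0.0857 t 7.0
((0.5372337698936462, -0.3430871367454529), (0.04090598225593567, 0.09603176265954971), 0.534382164478302)
```

View pics/w3.png

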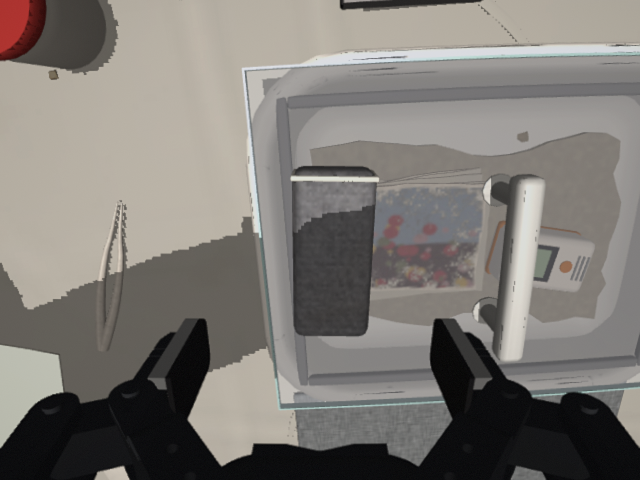

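Blue sits on the cork at (0.537,-0.343). In this view grey's top face spans (293,177) to (367,335), aligned with the jaws.

Run:
```python
from h import *
c=dict(np.load('w3.npz'))
P=ray(c,[(292,177),(379,177),(367,335),(296,334)],.082)[:,:2];print(P.mean(0),np.linalg.norm(np.roll(P,-1,0)-P,axis=1),np.degrees(np.arctan2(*(P[[0,1]]-P[[3,2]]).T[::-1])))
P=P.mean(0);go(P[0],P[1],.075,-5.2)
```

```text
[0.46558073 0.13096823] [0.04494547 0.0940113  0.04222935 0.09319727] [84.96043402 83.29952886]
 t [0.69, -0.37, 7.91] roll -0.02 | now [0.4584 0.128  0.1541] head -5.22 tilt 0.03 F [ 0.1 -0.4  0.2] w 0.0855 t 7.1
```

>>> {"name": "play_rows", "arguments": {"motion": [{"fingers":-1,"translation":[0.7,-0.4,3],"roll":0.3},{"fingers":-1,"translation":[0.7,-0.4,5],"roll":0.3},{"fingers":-1,"translation":[0.7,-0.4,7],"roll":0.3},{"fingers":-1,"translation":[0.7,-0.4,7.9],"roll":0.3},{"fingers":-1,"translation":[0.7,-0.4,7.9],"roll":0.3},{"fingers":-1,"translation":[0.7,-0.4,7.9],"roll":0.3},{"fingers":1,"translation":[0.7,-0.4,7.9],"roll":0.3},{"fingers":1,"translation":[0.7,-0.4,7.9],"roll":0.3},{"fingers":1,"translation":[0.7,-0.4,7.9],"roll":0.3},{"fingers":1,"translation":[0.7,-0.4,7.9],"roll":0.3},{"fingers":1,"translation":[0.7,-0.4,7.9],"roll":0.3},{"fingers":1,"translation":[0.7,-0.4,7.9],"roll":0.3},{"fingers":1,"translation":[0.7,-0.4,7.9],"roll":0.3}]}}

```text
clock: 8.17
eef_pos: [0.4664, 0.132, 0.0767]
tool_rot: [0.999, -0.048, 0.001, -0.0]
ft_force: [-1.1, -0.8, 5.2]
grip_width: 0.0439
```

Run:
```python
from h import *
go(.445,-.347,.15,.5,'above');go(.445,-.347,.025,.5,'place')
```

```text
above t [2.48, 47.88, -7.37] roll -6.02 | now [0.4664 0.132  0.0767] head -5.52 tilt 0.13 F [-1.1 -0.8  5.2] w 0.0439 t 8.2
place t [2.46, 47.89, 5.13] roll -6.02 | now [0.4664 0.132  0.0767] head -5.52 tilt 0.13 F [-1.1 -0.8  5.2] w 0.0439 t 8.2
```

>>> {"name": "play_rows", "arguments": {"motion": [{"fingers":1,"translation":[0,0,-3],"roll":0},{"fingers":1,"translation":[0,0,-7],"roll":0},{"fingers":1,"translation":[2.4,47.9,-8],"roll":-6},{"fingers":1,"translation":[2.4,47.9,-8],"roll":-6},{"fingers":1,"translation":[2.4,47.9,-8],"roll":-6},{"fingers":1,"translation":[2.4,47.9,-8],"roll":-6},{"fingers":1,"translation":[2.4,47.9,-8],"roll":-6},{"fingers":1,"translation":[2.4,47.9,-8],"roll":-6},{"fingers":1,"translation":[2.4,47.9,-8],"roll":-6},{"fingers":1,"translation":[2.4,47.9,-8],"roll":-6},{"fingers":1,"translation":[2.4,47.9,-8],"roll":-6},{"fingers":1,"translation":[2.4,47.9,-8],"roll":-6},{"fingers":1,"translation":[2.4,47.9,-8],"roll":-6},{"fingers":1,"translation":[2.4,47.9,-8],"roll":-6},{"fingers":1,"translation":[2.4,47.9,-8],"roll":-6},{"fingers":1,"translation":[2.4,47.9,-8],"roll":-6},{"fingers":1,"translation":[2.4,47.9,-8],"roll":-6},{"fingers":1,"translation":[2.4,47.9,-8],"roll":-6}]}}

```text
clock: 9.67
eef_pos: [0.4431, -0.3459, 0.1546]
tool_rot: [1.0, 0.005, -0.001, -0.001]
ft_force: [-0.2, -0.3, -4.6]
grip_width: 0.0438
```

Run:
```python
from h import *
go(.443,-.347,.025,.5,'place')
```

```text
place t [0.01, 0.14, 12.96] roll 0.06 | now [ 0.4431 -0.3459  0.1546] head 0.56 tilt 0.13 F [-0.2 -0.3 -4.6] w 0.0438 t 9.7
```

>>> {"name": "play_rows", "arguments": {"motion": [{"fingers":1,"translation":[0,0.1,4],"roll":0},{"fingers":1,"translation":[0,0.1,8],"roll":0},{"fingers":1,"translation":[0,0.1,11],"roll":0},{"fingers":1,"translation":[0,0.1,12.4],"roll":0},{"fingers":1,"translation":[0,0.1,12.9],"roll":0},{"fingers":1,"translation":[0,0.1,12.9],"roll":0},{"fingers":1,"translation":[0,0.1,12.9],"roll":0},{"fingers":-1,"translation":[0,0.1,12.9],"roll":0},{"fingers":-1,"translation":[0,0.1,12.9],"roll":0},{"fingers":-1,"translation":[0,0.1,12.9],"roll":0},{"fingers":-1,"translation":[0,0.1,12.9],"roll":0},{"fingers":-1,"translation":[0,0.1,12.9],"roll":0},{"fingers":-1,"translation":[0,0.1,9],"roll":0},{"fingers":-1,"translation":[0,0.1,5],"roll":0},{"fingers":-1,"translation":[0,0.1,1],"roll":0},{"fingers":-1,"translation":[0,0,-3],"roll":0}]}}

```text
clock: 11.0
eef_pos: [0.4432, -0.3474, 0.1871]
tool_rot: [1.0, 0.004, -0.0, -0.0]
ft_force: [1.6, -0.6, 0.0]
grip_width: 0.0855
```

Run:
```python
from h import *
go(.5655,.1172,.16,-2.1,'above');go(.5655,.1172,.092,-2.1,'grasp')
c=cam('wrist');np.savez('w4.npz',**{k:np.array(v) for k,v in c.items()});cv2.imwrite('pics/w4.png',c['bgr'])
```

```text
above t [12.6, -46.36, 2.71] roll 2.56 | now [ 0.4432 -0.3474  0.1871] head 0.46 tilt 0.01 F [ 1.6 -0.6  0. ] w 0.0855 t 11.0
grasp t [12.6, -46.36, 9.51] roll 2.56 | now [ 0.4432 -0.3474  0.1871] head 0.46 tilt 0.01 F [ 1.6 -0.6  0. ] w 0.0855 t 11.0
```

View pics/w4.png

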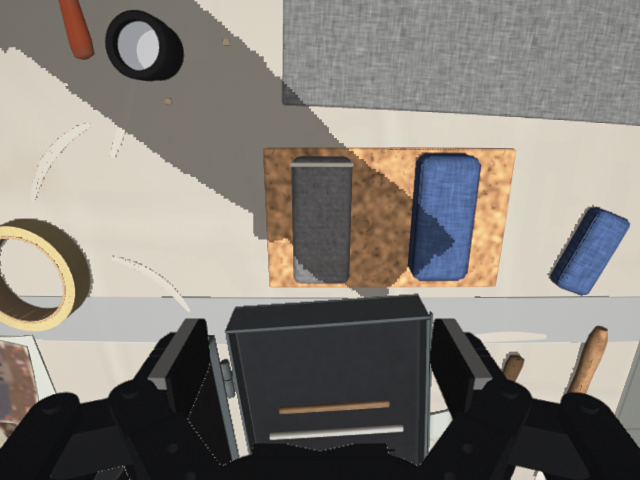

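Both weights lie flat on the cork, with grey at (322,220) and blue at (447,217). Next comes the handle.

>>> {"name": "play_rows", "arguments": {"motion": [{"fingers":-1,"translation":[12.6,-46.4,2.7],"roll":2.6},{"fingers":-1,"translation":[12.6,-46.4,2.7],"roll":2.6},{"fingers":-1,"translation":[12.6,-46.4,2.7],"roll":2.6},{"fingers":-1,"translation":[12.6,-46.4,2.7],"roll":2.6},{"fingers":-1,"translation":[12.6,-46.4,2.7],"roll":2.6},{"fingers":-1,"translation":[12.6,-46.4,2.7],"roll":2.6},{"fingers":-1,"translation":[12.6,-46.4,2.7],"roll":2.6},{"fingers":-1,"translation":[12.6,-46.4,2.7],"roll":2.6},{"fingers":-1,"translation":[12.6,-46.4,2.7],"roll":2.6},{"fingers":-1,"translation":[12.6,-46.4,2.7],"roll":2.6},{"fingers":-1,"translation":[12.6,-46.4,2.7],"roll":2.6},{"fingers":-1,"translation":[12.6,-46.4,2.7],"roll":2.6},{"fingers":-1,"translation":[12.6,-46.4,2.7],"roll":2.6},{"fingers":-1,"translation":[12.6,-46.4,2.7],"roll":2.6},{"fingers":-1,"translation":[12.6,-46.4,2.7],"roll":2.6}]}}

```text
clock: 12.3
eef_pos: [0.5653, 0.1171, 0.1581]
tool_rot: [1.0, -0.019, -0.0, 0.0]
ft_force: [-0.5, -0.8, 0.2]
grip_width: 0.0854
```

Run:
```python
from h import *
go(.5655,.1172,.084,-2.1,'grasp')
```

```text
grasp t [0.02, -0.02, 7.41] roll -0.03 | now [0.5653 0.1171 0.1581] head -2.13 tilt 0.05 F [-0.5 -0.8  0.2] w 0.0854 t 12.3
```

>>> {"name": "play_rows", "arguments": {"motion": [{"fingers":-1,"translation":[0,0,3],"roll":0},{"fingers":-1,"translation":[0,0,6],"roll":0},{"fingers":-1,"translation":[0,0,7.4],"roll":0},{"fingers":-1,"translation":[0,0,7.4],"roll":0},{"fingers":1,"translation":[0,0,7.4],"roll":0},{"fingers":1,"translation":[0,0,7.4],"roll":0},{"fingers":1,"translation":[0,0,7.4],"roll":0},{"fingers":1,"translation":[0,0,7.4],"roll":0},{"fingers":1,"translation":[0,0,7.4],"roll":0},{"fingers":1,"translation":[0,0,7.4],"roll":0},{"fingers":1,"translation":[0,0,7.4],"roll":0},{"fingers":1,"translation":[0,0,7.4],"roll":0},{"fingers":1,"translation":[0,0,7.4],"roll":0}]}}

```text
clock: 13.38
eef_pos: [0.5661, 0.1178, 0.0855]
tool_rot: [1.0, -0.018, 0.001, -0.0]
ft_force: [-2.1, -0.1, 6.0]
grip_width: 0.014
```

Run:
```python
from h import *
# felt refine from w4-like top view
go(.5655,.1172,.084,-2.1,'grasp')
go(.567,-.1465,.16,-2,'felt')
go(.567,-.1465,.0445,-2,'felt')
```

```text
grasp t [-0.06, 0.06, 0.15] roll -0.01 | now [0.5661 0.1178 0.0855] head -2.11 tilt 0.1 F [-2.1 -0.1  6. ] w 0.014 t 13.4
felt t [1.07, 26.41, -7.46] roll -0.11 | now [0.5661 0.1178 0.0855] head -2.11 tilt 0.1 F [-2.1 -0.1  6. ] w 0.014 t 13.4
felt t [1.05, 26.41, 4.09] roll -0.11 | now [0.5661 0.1178 0.0855] head -2.11 tilt 0.1 F [-2.1 -0.1  6. ] w 0.014 t 13.4
```

>>> {"name": "play_rows", "arguments": {"motion": [{"fingers":1,"translation":[0,0,-1],"roll":0},{"fingers":1,"translation":[0,0,-2],"roll":0},{"fingers":1,"translation":[0,0,-4],"roll":0},{"fingers":1,"translation":[0,0,-6],"roll":0},{"fingers":1,"translation":[0,0,-7.5],"roll":0},{"fingers":1,"translation":[0.1,2,-7.5],"roll":0},{"fingers":1,"translation":[0.2,5,-7.5],"roll":0},{"fingers":1,"translation":[0.4,8.5,-7.5],"roll":-0.1},{"fingers":1,"translation":[0.5,12,-7.5],"roll":-0.1},{"fingers":1,"translation":[0.7,15.5,-7.5],"roll":-0.1},{"fingers":1,"translation":[0.8,19,-7.5],"roll":-0.1},{"fingers":1,"translation":[0.9,22.5,-7.5],"roll":-0.1},{"fingers":1,"translation":[1,25,-7.5],"roll":-0.1},{"fingers":1,"translation":[1.1,26.4,-7.5],"roll":-0.1},{"fingers":1,"translation":[1.1,26.4,-7.5],"roll":-0.1},{"fingers":1,"translation":[1.1,26.4,-7.5],"roll":-0.1},{"fingers":1,"translation":[1.1,26.4,-7.5],"roll":-0.1}]}}

```text
clock: 14.8
eef_pos: [0.5667, -0.1455, 0.1592]
tool_rot: [1.0, -0.017, -0.0, -0.001]
ft_force: [0.4, -0.1, -3.0]
grip_width: 0.0138
```

Run:
```python
from h import *
go(.567,-.1465,.046,-2,'felt')
c=cam('wrist');np.savez('w5.npz',**{k:np.array(v) for k,v in c.items()});cv2.imwrite('pics/w5.png',c['bgr'])
```

```text
felt t [0.04, 0.11, 11.32] roll 0.03 | now [ 0.5667 -0.1455  0.1592] head -1.97 tilt 0.07 F [ 0.4 -0.1 -3. ] w 0.0138 t 14.8
```

View pics/w5.png

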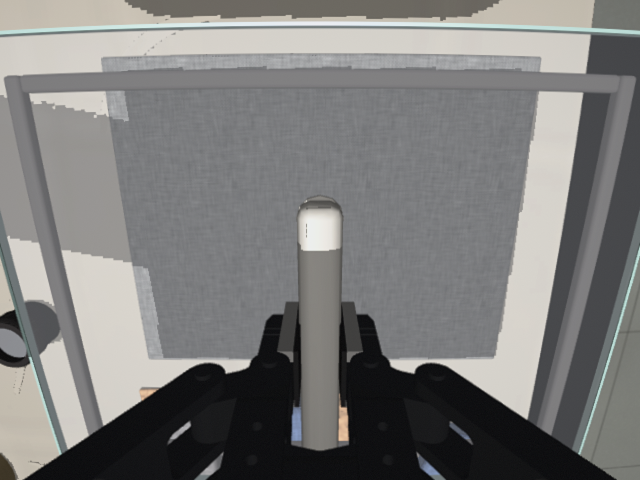

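The lid hangs level above the felt, whose corners are (102,58), (540,58), (497,358) and (149,358).

Run:
```python
from h import *
c=dict(np.load('w5.npz'))
P=ray(c,[(102,58),(540,58),(497,358),(149,358)],.004)[:,:2];print(P.round(4),P.mean(0),np.linalg.norm(np.roll(P,-1,0)-P,axis=1))
P=P.mean(0);go(P[0],P[1],.046,-2)
```

```text
[[ 0.4223 -0.0221]
 [ 0.7199 -0.0326]
 [ 0.7157 -0.2712]
 [ 0.4137 -0.2605]] [ 0.56788904 -0.14660584] [0.29781658 0.23868316 0.30226032 0.23850449]
 t [0.12, 0.14, 11.32] roll 0.07 | now [ 0.5668 -0.1452  0.1592] head -1.93 tilt 0.06 F [ 0.4  0.2 -3.4] w 0.0137 t 14.8
```

>>> {"name": "play_rows", "arguments": {"motion": [{"fingers":1,"translation":[0.1,0.1,3],"roll":0},{"fingers":1,"translation":[0.1,0.1,6],"roll":0},{"fingers":1,"translation":[0.1,0.1,9],"roll":0},{"fingers":1,"translation":[0.1,0.1,10.5],"roll":0},{"fingers":1,"translation":[0.1,0.1,11.2],"roll":0},{"fingers":1,"translation":[0.1,0.1,11.4],"roll":0},{"fingers":1,"translation":[0.1,0.1,11.4],"roll":0},{"fingers":-1,"translation":[0.1,0.1,11.4],"roll":0},{"fingers":-1,"translation":[0.1,0.1,11.4],"roll":0},{"fingers":-1,"translation":[0.1,0.1,11.4],"roll":0},{"fingers":-1,"translation":[0.1,0.1,11.4],"roll":0},{"fingers":-1,"translation":[0.1,0.1,11.4],"roll":0},{"fingers":-1,"translation":[0.1,0.1,9],"roll":0},{"fingers":-1,"translation":[0.1,0.1,6],"roll":0},{"fingers":-1,"translation":[0.1,0.1,2],"roll":0},{"fingers":-1,"translation":[0.1,0.1,-2],"roll":0}]}}

```text
clock: 16.18
eef_pos: [0.5669, -0.1475, 0.18]
tool_rot: [1.0, -0.018, -0.001, -0.0]
ft_force: [1.5, 0.1, 0.0]
grip_width: 0.0859
```

>>> {"name": "play_rows", "arguments": {"motion": [{"fingers":-1,"translation":[0.5,-27,-11],"roll":0},{"fingers":-1,"translation":[0.5,-27,-11],"roll":0},{"fingers":-1,"translation":[0.5,-27,-11],"roll":0},{"fingers":-1,"translation":[0.5,-27,-11],"roll":0},{"fingers":-1,"translation":[0.5,-27,-11],"roll":0},{"fingers":-1,"translation":[0.5,-27,-11],"roll":0},{"fingers":-1,"translation":[0.5,-27,-11],"roll":0},{"fingers":-1,"translation":[0.5,-27,-11],"roll":0},{"fingers":-1,"translation":[0.5,-27,-11],"roll":0},{"fingers":-1,"translation":[0.5,-27,-11],"roll":0},{"fingers":-1,"translation":[0.5,-27,-11],"roll":0},{"fingers":-1,"translation":[0.5,-27,-11],"roll":0}]}}

```text
clock: 17.18
eef_pos: [0.582, 0.1204, 0.2885]
tool_rot: [1.0, -0.019, -0.001, 0.0]
ft_force: [-0.1, -0.6, -0.3]
grip_width: 0.0852
```

Run:
```python
from h import *
go(.57,.11,.30,-2)
c=cam('wrist');np.savez('w6.npz',**{k:np.array(v) for k,v in c.items()});cv2.imwrite('pics/w6.png',cv2.resize(c['bgr'][0:340,150:540],None,fx=1.75,fy=1.75,interpolation=cv2.INTER_CUBIC))
```

```text
t [-1.17, 1.09, -1.14] roll -0.15 | now [0.582  0.1204 0.2885] head -2.15 tilt 0.1 F [-0.1 -0.6 -0.3] w 0.0852 t 17.2
```

View pics/w6.png

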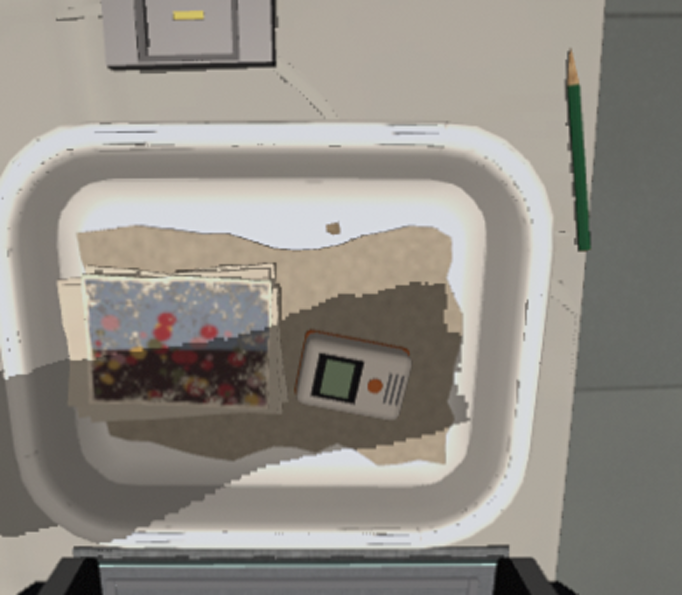

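The lid is off and the logger is exposed, with its top corners near crop (312,336), (411,353), (397,419) and (297,400).

Run:
```python
from h import *
c=dict(np.load('w6.npz'))
P=ray(c,np.array([(312,336),(411,353),(397,419),(297,400)])/1.75+[150,0],.0385)[:,:2];e=np.roll(P,-1,0)-P
print(P.round(4),P.mean(0),np.linalg.norm(e,axis=1),np.degrees(np.arctan2(e[:,1],e[:,0])))
# mask of the case
S=ray(c,np.array([(302,331)])/1.75+[150,0],.0225);print(S)
P=P.mean(0);go(P[0],P[1],.12,78);go(P[0],P[1],.03,78)
# dock near edge z .018 / pocket side
D=ray(c,np.array([(106,68),(275,67)])/1.75+[150,0],0.018);print(D)
o=bot.get_obs();print(o['joint_pos'].round(2))
```

```text
[[0.5898 0.1254]
 [0.6454 0.1136]
 [0.6378 0.0745]
 [0.5799 0.0883]] [0.61321486 0.10041766] [0.05689968 0.0398386  0.05949737 0.03841351] [ -11.99168772 -101.03091295  166.5953688    75.15589961]
[[0.58424048 0.12526373 0.0225    ]]
 t [3.2, 1.87, 16.86] roll -80.15 | now [0.5821 0.1204 0.2886] head -2.15 tilt 0.08 F [ 0.1 -0.3 -0.8] w 0.0855 t 17.2
 t [3.22, 1.87, 25.86] roll -80.15 | now [0.5821 0.1204 0.2886] head -2.15 tilt 0.08 F [ 0.1 -0.3 -0.8] w 0.0855 t 17.2
[[0.48517723 0.27063544 0.018     ]
 [0.57510379 0.26687339 0.018     ]]
[ 0.2   0.43  0.38  1.53 -0.    1.81]
```

>>> {"name": "play_rows", "arguments": {"motion": [{"fingers":-1,"translation":[3.1,1.9,14],"roll":-79.7},{"fingers":-1,"translation":[3.1,1.9,14],"roll":-79.7},{"fingers":-1,"translation":[3.1,1.9,14],"roll":-79.7},{"fingers":-1,"translation":[3.1,1.9,14],"roll":-79.7},{"fingers":-1,"translation":[3.1,1.9,14],"roll":-79.7},{"fingers":-1,"translation":[3.1,1.9,14],"roll":-79.7},{"fingers":-1,"translation":[3.1,1.9,14],"roll":-79.7},{"fingers":-1,"translation":[3.1,1.9,14],"roll":-79.7},{"fingers":-1,"translation":[3.1,1.9,14],"roll":-79.7},{"fingers":-1,"translation":[3.1,1.9,14],"roll":-79.7},{"fingers":-1,"translation":[3.1,1.9,14],"roll":-79.7},{"fingers":-1,"translation":[3.1,1.9,14],"roll":-79.7},{"fingers":-1,"translation":[3.1,1.9,14],"roll":-79.7},{"fingers":-1,"translation":[3.1,1.9,14],"roll":-79.7}]}}

```text
clock: 18.4
eef_pos: [0.6125, 0.1012, 0.1491]
tool_rot: [0.78, 0.626, -0.0, -0.0]
ft_force: [-0.3, 0.3, -0.5]
grip_width: 0.0855
```

Run:
```python
from h import *
go(.6127,.1004,.034,77.5)
c=cam('wrist');np.savez('w7.npz',**{k:np.array(v) for k,v in c.items()})
print(proj(c,[[.6127,.1004,.0385]]));cv2.imwrite('pics/w7.png',c['bgr'])
```

```text
t [-0.07, 0.04, 11.51] roll -0.03 | now [0.6125 0.1012 0.1491] head 77.47 tilt 0.03 F [-0.3  0.3 -0.5] w 0.0855 t 18.4
[[318.69955162 245.07465382]]
```

View pics/w7.png

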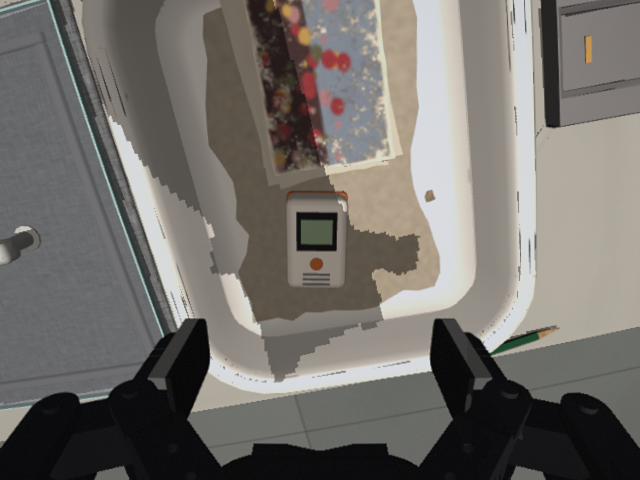

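The logger is square to the jaws, centred at (317,243) against the predicted (319,245). I descend and grip.

>>> {"name": "play_rows", "arguments": {"motion": [{"fingers":-1,"translation":[-0.1,0,4],"roll":0},{"fingers":-1,"translation":[-0.1,0,8],"roll":0},{"fingers":-1,"translation":[-0.1,0,10.5],"roll":0},{"fingers":-1,"translation":[-0.1,0,11.5],"roll":0},{"fingers":-1,"translation":[-0.1,0,11.5],"roll":0},{"fingers":-1,"translation":[-0.1,0,11.5],"roll":0},{"fingers":1,"translation":[-0.1,0,11.5],"roll":0},{"fingers":1,"translation":[-0.1,0,11.5],"roll":0},{"fingers":1,"translation":[-0.1,0,11.5],"roll":0},{"fingers":1,"translation":[-0.1,0,11.5],"roll":0},{"fingers":1,"translation":[-0.1,0,11.5],"roll":0},{"fingers":1,"translation":[-0.1,0,11.5],"roll":0},{"fingers":1,"translation":[-0.1,0,11.5],"roll":0}]}}

```text
clock: 19.53
eef_pos: [0.6139, 0.1011, 0.0363]
tool_rot: [0.779, 0.627, 0.002, 0.001]
ft_force: [0.3, -0.2, 6.0]
grip_width: 0.0383
```

Run:
```python
from h import *
go(.6127,.1004,.034,77.5)
go(.525,.27,.2,-2.2)
```

```text
t [-0.1, -0.1, 0.23] roll 0.17 | now [0.6139 0.1011 0.0363] head 77.67 tilt 0.22 F [ 0.3 -0.2  6. ] w 0.0383 t 19.5
 t [14.62, -12.23, -16.39] roll 79.87 | now [0.6139 0.1011 0.0363] head 77.67 tilt 0.22 F [ 0.3 -0.2  6. ] w 0.0383 t 19.5
```

>>> {"name": "play_rows", "arguments": {"motion": [{"fingers":1,"translation":[0,0,-3],"roll":0},{"fingers":1,"translation":[0,0,-7],"roll":0},{"fingers":1,"translation":[0,0,-11],"roll":0},{"fingers":1,"translation":[10,-11,-17],"roll":79.9},{"fingers":1,"translation":[10,-11,-17],"roll":79.9},{"fingers":1,"translation":[10,-11,-17],"roll":79.9},{"fingers":1,"translation":[10,-11,-17],"roll":79.9},{"fingers":1,"translation":[10,-11,-17],"roll":79.9},{"fingers":1,"translation":[10,-11,-17],"roll":79.9},{"fingers":1,"translation":[10,-11,-17],"roll":79.9},{"fingers":1,"translation":[10,-11,-17],"roll":79.9},{"fingers":1,"translation":[10,-11,-17],"roll":79.9},{"fingers":1,"translation":[10,-11,-17],"roll":79.9},{"fingers":1,"translation":[10,-11,-17],"roll":79.9},{"fingers":1,"translation":[10,-11,-17],"roll":79.9},{"fingers":1,"translation":[10,-11,-17],"roll":79.9},{"fingers":1,"translation":[10,-11,-17],"roll":79.9},{"fingers":1,"translation":[10,-11,-17],"roll":79.9},{"fingers":1,"translation":[10,-11,-17],"roll":79.9}]}}

```text
clock: 21.12
eef_pos: [0.5263, 0.2221, 0.2043]
tool_rot: [1.0, -0.019, -0.0, 0.0]
ft_force: [0.3, 0.7, 0.3]
grip_width: 0.0383
```

Run:
```python
from h import *
go(.525,.27,.2,-2.2)
c=cam('wrist');np.savez('w8.npz',**{k:np.array(v) for k,v in c.items()});cv2.imwrite('pics/w8.png',c['bgr'])
```

```text
t [-0.31, -4.78, 0.43] roll 0.04 | now [0.5263 0.2221 0.2043] head -2.16 tilt 0.0 F [0.3 0.7 0.3] w 0.0383 t 21.1
```

View pics/w8.png

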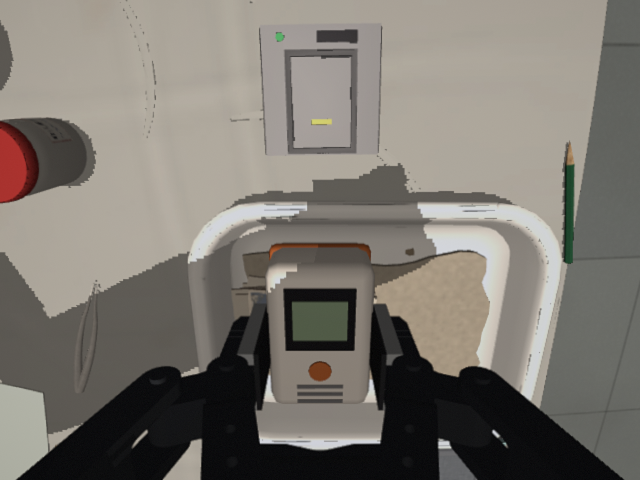

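The dock is clear: outer corners (260,25), (382,23), (379,155), (265,155), pocket floor (292,56) to (352,148). The logger is held square, with its top face from about (268,252) to (371,403).

Run:
```python
from h import *
c=dict(np.load('w8.npz'));b=c['bgr']
def q(n,p,z):
    P=ray(c,p,z)[:,:2];e=np.roll(P,-1,0)-P;a=np.degrees(np.arctan2(e[:,1],e[:,0]))
    print(n,P.mean(0).round(4),(np.linalg.norm(e,axis=1)*1000).round(1),((a+45)%90-45).round(1));return P.mean(0)
d=q('dock',[(260,25),(382,23),(379,155),(265,155)],.018)
q('mouth',[(285,50),(356,50),(357,153),(289,153)],.018)
q('floor',[(292,56),(351,56),(352,147),(294,148)],.009)
o=bot.get_obs()['eef_pos']
q('logger',[(268,252),(371,252),(371,403),(268,403)],o[2]+.0022)
u=np.radians(-2.2);print('pocket from dock',d+.008*np.array([np.sin(u),-np.cos(u)]))
# gradients for sharper edges
g=cv2.cvtColor(b,cv2.COLOR_BGR2GRAY).astype(int)
print('col320 rows240-262',g[240:262,300:340].mean(1).round().tolist());print('rows395-410',g[395:412,300:340].mean(1).round().tolist())
print('row100 cols',list(zip(range(280,300),g[80:120,280:300].mean(0).round().tolist())),list(zip(range(344,364),g[80:110,344:364].mean(0).round().tolist())))
print('rows',list(zip(range(44,62),g[44:62,305:340].mean(1).round().tolist())),list(zip(range(140,160),g[140:160,305:340].mean(1).round().tolist())))
```

```text
dock [0.5307 0.3176] [88.7 95.2 90.5 93.8] [-1.3 -1.1 -2.2 -2.2]
mouth [0.5307 0.3094] [52.4 75.3 53.9 75.2] [-2.2 -0.1 -2.2 -1.2]
floor [0.5311 0.3096] [45.  68.4 47.1 69.1] [-2.2 -0.2 -1.2 -2. ]
logger [0.5256 0.2255] [35.8 65.3 41.7 65.3] [-2.2  0.4 -2.2 -4.8]
pocket from dock [0.53043312 0.30955845]
col320 rows240-262 [127.0, 122.0, 98.0, 60.0, 46.0, 54.0, 62.0, 72.0, 77.0, 77.0, 77.0, 77.0, 78.0, 78.0, 79.0, 79.0, 79.0, 80.0, 80.0, 80.0, 80.0, 80.0]
rows395-410 [79.0, 118.0, 129.0, 127.0, 74.0, 61.0, 64.0, 69.0, 108.0, 128.0, 129.0, 129.0, 129.0, 129.0, 128.0, 129.0, 128.0]
row100 cols [(280, 158.0), (281, 158.0), (282, 158.0), (283, 159.0), (284, 159.0), (285, 143.0), (286, 111.0), (287, 95.0), (288, 93.0), (289, 93.0), (290, 91.0), (291, 88.0), (292, 118.0), (293, 155.0), (294, 162.0), (295, 162.0), (296, 161.0), (297, 161.0), (298, 161.0), (299, 161.0)] [(344, 158.0), (345, 157.0), (346, 157.0), (347, 157.0), (348, 157.0), (349, 152.0), (350, 116.0), (351, 80.0), (352, 97.0), (353, 98.0), (354, 97.0), (355, 97.0), (356, 107.0), (357, 139.0), (358, 153.0), (359, 154.0), (360, 153.0), (361, 152.0), (362, 152.0), (363, 152.0)]
rows [(44, 157.0), (45, 157.0), (46, 157.0), (47, 158.0), (48, 148.0), (49, 100.0), (50, 80.0), (51, 96.0), (52, 100.0), (53, 100.0), (54, 97.0), (55, 73.0), (56, 73.0), (57, 118.0), (58, 150.0), (59, 159.0), (60, 159.0), (61, 159.0)] [(140, 158.0), (141, 158.0), (142, 158.0), (143, 158.0), (144, 158.0), (145, 159.0), (146, 153.0), (147, 99.0), (148, 92.0), (149, 102.0), (150, 104.0), (151, 103.0), (152, 101.0), (153, 114.0), (154, 158.0), (155, 169.0), (156, 170.0), (157, 169.0), (158, 170.0), (159, 170.0)]
```

>>> {"name": "play_rows", "arguments": {"motion": [{"fingers":1,"translation":[0.1,-8.6,4],"roll":-0.4},{"fingers":1,"translation":[0.1,-8.6,4],"roll":-0.4},{"fingers":1,"translation":[0.1,-8.6,4],"roll":-0.4},{"fingers":1,"translation":[0.1,-8.6,8],"roll":-0.4},{"fingers":1,"translation":[0.1,-8.6,11],"roll":-0.4},{"fingers":1,"translation":[0.1,-8.6,13],"roll":-0.4},{"fingers":1,"translation":[0.1,-8.6,13],"roll":-0.4},{"fingers":1,"translation":[0.1,-8.6,13],"roll":-0.4},{"fingers":1,"translation":[0.1,-8.6,13],"roll":-0.4}]}}

```text
clock: 21.92
eef_pos: [0.5317, 0.3084, 0.0759]
tool_rot: [1.0, -0.016, 0.001, -0.001]
ft_force: [-0.1, -1.0, -0.9]
grip_width: 0.0387
```

Run:
```python
from h import *
go(.5308,.3078,.0388,-1.7)
```

```text
t [-0.1, 0.07, 3.71] roll -0.12 | now [0.5317 0.3084 0.0759] head -1.82 tilt 0.14 F [-0.1 -1.  -0.9] w 0.0387 t 21.9
```

>>> {"name": "play_rows", "arguments": {"motion": [{"fingers":1,"translation":[-0.1,0.1,1],"roll":-0.1},{"fingers":1,"translation":[-0.1,0.1,1.8],"roll":-0.1},{"fingers":1,"translation":[-0.1,0.1,2.4],"roll":-0.1},{"fingers":1,"translation":[-0.1,0.1,2.9],"roll":-0.1},{"fingers":1,"translation":[-0.1,0.1,3.3],"roll":-0.1},{"fingers":1,"translation":[-0.1,0.1,3.6],"roll":-0.1},{"fingers":1,"translation":[-0.1,0.1,3.7],"roll":-0.1},{"fingers":1,"translation":[-0.1,0.1,3.7],"roll":-0.1},{"fingers":1,"translation":[-0.1,0.1,3.7],"roll":-0.1}]}}

```text
clock: 22.67
eef_pos: [0.5293, 0.307, 0.0388]
tool_rot: [1.0, -0.015, 0.0, -0.0]
ft_force: [-2.9, -1.8, 8.1]
grip_width: 0.0385
```

>>> {"name": "play_rows", "arguments": {"motion": [{"fingers":-1,"translation":[0,0,0],"roll":0},{"fingers":-1,"translation":[0,0,0],"roll":0},{"fingers":-1,"translation":[0,0,0],"roll":0},{"fingers":-1,"translation":[0,0,0],"roll":0},{"fingers":-1,"translation":[0,0,0],"roll":0},{"fingers":-1,"translation":[0,0,-2],"roll":0},{"fingers":-1,"translation":[0,0,-5],"roll":0},{"fingers":-1,"translation":[0,0,-9],"roll":0},{"fingers":-1,"translation":[0,3,-13],"roll":0},{"fingers":-1,"translation":[0,6,-15],"roll":0},{"fingers":-1,"translation":[0,8,-16],"roll":0},{"fingers":-1,"translation":[0,8,-16],"roll":0}]}}

```text
clock: 23.67
eef_pos: [0.5291, 0.2242, 0.2017]
tool_rot: [1.0, -0.017, 0.003, -0.001]
ft_force: [-0.6, -0.3, 0.4]
grip_width: 0.0855
```

Run:
```python
from h import *
c=cam('wrist');np.savez('w9.npz',**{k:np.array(v) for k,v in c.items()})
top=cam('top')['bgr'];np.save('top9.npy',top)
a=cv2.resize(c['bgr'][0:200,200:440],None,fx=2.2,fy=2.2,interpolation=cv2.INTER_CUBIC)
b=cv2.resize(top[140:285,305:475],(264*2,440));b=b[:, :]
cv2.imwrite('pics/w9.png',cv2.resize(np.hstack([a[:440],b[:a.shape[0]]]),None,fx=.75,fy=.75))
print(a.shape,b.shape)
go(.5679,-.1466,.12,-2);
```

```text
(440, 528, 3) (440, 528, 3)
 t [5.19, 37.18, 7.77] roll 0.18 | now [0.5277 0.2266 0.198 ] head -1.82 tilt 0.1 F [-0.6  0.5 -0.4] w 0.0855 t 23.8
```

View pics/w9.png

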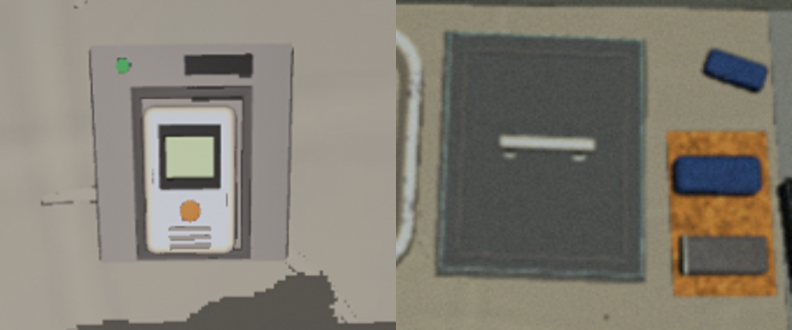

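The logger is seated display up in the pocket, the lid lies flat on the felt, and both weights are on the cork. I go back to the lid.

>>> {"name": "play_rows", "arguments": {"motion": [{"fingers":-1,"translation":[5.2,37.2,7.8],"roll":0.2},{"fingers":-1,"translation":[5.2,37.2,7.8],"roll":0.2},{"fingers":-1,"translation":[5.2,37.2,7.8],"roll":0.2},{"fingers":-1,"translation":[5.2,37.2,7.8],"roll":0.2},{"fingers":-1,"translation":[5.2,37.2,7.8],"roll":0.2},{"fingers":-1,"translation":[5.2,37.2,7.8],"roll":0.2},{"fingers":-1,"translation":[5.2,37.2,7.8],"roll":0.2},{"fingers":-1,"translation":[5.2,37.2,7.8],"roll":0.2},{"fingers":-1,"translation":[5.2,37.2,7.8],"roll":0.2},{"fingers":-1,"translation":[5.2,37.2,7.8],"roll":0.2},{"fingers":-1,"translation":[5.2,37.2,7.8],"roll":0.2},{"fingers":-1,"translation":[5.2,37.2,7.8],"roll":0.2},{"fingers":-1,"translation":[5.2,37.2,7.8],"roll":0.2},{"fingers":-1,"translation":[5.2,37.2,7.8],"roll":0.2}]}}

```text
clock: 24.93
eef_pos: [0.5682, -0.1442, 0.1193]
tool_rot: [1.0, -0.015, -0.0, -0.0]
ft_force: [-0.2, 0.2, 0.3]
grip_width: 0.0854
```

Run:
```python
from h import *
go(.5675,-.1463,.0450,-2)
c=cam('wrist');np.savez('w10.npz',**{k:np.array(v) for k,v in c.items()})
# handle white-top mask centre at z=.055
print(proj(c,[[.5675,-.0923,.055],[.5675,-.2003,.055],[.5675,-.1463,.055]]).round(1))
g=cv2.cvtColor(c['bgr'],cv2.COLOR_BGR2GRAY)
m=(g>150).astype(np.uint8)
m[:, :280]=0;m[:,360:]=0
n,l,s,ce=cv2.connectedComponentsWithStats(m)
for i in range(1,n):
    if s[i,4]>150: print(s[i],ce[i].round(1))
```

```text
t [-0.06, 0.22, 7.43] roll 0.24 | now [ 0.5682 -0.1442  0.1193] head -1.76 tilt 0.03 F [-0.2  0.2  0.3] w 0.0854 t 24.9
[[316.4 175.4]
 [322.7 360.1]
 [319.8 275.6]]
[ 280    2   80   45 3381] [319.9  24.9]
[280  51  80   7 346] [320.   55.2]
[307 177  26  30 669] [320.1 190.1]
[280 387  80   5 305] [318.4 389.5]
[ 280  396   80   23 1612] [318.6 406.3]
[ 304  419   56   31 1024] [337.5 431.9]
```

>>> {"name": "play_rows", "arguments": {"motion": [{"fingers":-1,"translation":[0,0.3,3],"roll":0.2},{"fingers":-1,"translation":[0,0.3,6],"roll":0.2},{"fingers":-1,"translation":[0,0.3,7.4],"roll":0.2},{"fingers":-1,"translation":[0,0.3,7.4],"roll":0.2},{"fingers":-1,"translation":[0,0.3,7.4],"roll":0.2},{"fingers":1,"translation":[0,0.3,7.4],"roll":0.2},{"fingers":1,"translation":[0,0.3,7.4],"roll":0.2},{"fingers":1,"translation":[0,0.3,7.4],"roll":0.2},{"fingers":1,"translation":[0,0.3,7.4],"roll":0.2},{"fingers":1,"translation":[0,0.3,7.4],"roll":0.2},{"fingers":1,"translation":[0,0.3,7.4],"roll":0.2},{"fingers":1,"translation":[0,0.3,7.4],"roll":0.2},{"fingers":1,"translation":[0,0.3,7.4],"roll":0.2},{"fingers":1,"translation":[0,0.3,7.4],"roll":0.2}]}}

```text
clock: 26.15
eef_pos: [0.5682, -0.1495, 0.046]
tool_rot: [1.0, -0.019, 0.0, 0.0]
ft_force: [-1.4, 0.2, 6.0]
grip_width: 0.0139
```

Run:
```python
from h import *
go(.5661,.1178,.16,-2.1);go(.5661,.1178,.0855,-2.1)
```

```text
t [-1.19, -26.7, -11.4] roll -0.03 | now [ 0.5682 -0.1495  0.046 ] head -2.13 tilt 0.06 F [-1.4  0.2  6. ] w 0.0139 t 26.1
 t [-1.2, -26.7, -3.95] roll -0.03 | now [ 0.5682 -0.1495  0.046 ] head -2.13 tilt 0.06 F [-1.4  0.2  6. ] w 0.0139 t 26.1
```

>>> {"name": "play_rows", "arguments": {"motion": [{"fingers":1,"translation":[0,0,-2],"roll":0},{"fingers":1,"translation":[0,0,-5],"roll":0},{"fingers":1,"translation":[0,0,-9],"roll":0},{"fingers":1,"translation":[0,0,-11.4],"roll":0},{"fingers":1,"translation":[-0.2,-3,-11.4],"roll":0},{"fingers":1,"translation":[-0.4,-7,-11.4],"roll":0},{"fingers":1,"translation":[-0.6,-11,-11.4],"roll":0},{"fingers":1,"translation":[-0.8,-15,-11.4],"roll":0},{"fingers":1,"translation":[-0.9,-19,-11.4],"roll":0},{"fingers":1,"translation":[-1.1,-22.5,-11.4],"roll":0},{"fingers":1,"translation":[-1.2,-25,-11.4],"roll":0},{"fingers":1,"translation":[-1.2,-26.4,-11.4],"roll":0},{"fingers":1,"translation":[-1.2,-26.4,-11.4],"roll":0},{"fingers":1,"translation":[-1.2,-26.4,-11.4],"roll":0},{"fingers":1,"translation":[-1.2,-26.4,-11.4],"roll":0},{"fingers":1,"translation":[-1.2,-26.4,-11.4],"roll":0},{"fingers":1,"translation":[-1.2,-26.4,-11.4],"roll":0}]}}

```text
clock: 27.57
eef_pos: [0.5657, 0.1135, 0.1591]
tool_rot: [1.0, -0.02, -0.0, 0.0]
ft_force: [-1.0, -0.0, -2.9]
grip_width: 0.0141
```

Run:
```python
from h import *
go(.5661,.1153,.0855,-2.1)
c=cam('wrist');g=cv2.cvtColor(c['bgr'],cv2.COLOR_BGR2GRAY)
o=bot.get_obs()['eef_pos']
m=(g>150).astype(np.uint8);m[:, :290]=0;m[:,350:]=0;m[:150]=0;m[240:]=0
n,l,s,ce=cv2.connectedComponentsWithStats(m)
print([ (s[i],ce[i].round(1)) for i in range(1,n) if s[i,4]>150])
w5=dict(np.load('w5.npz'));g5=cv2.cvtColor(w5['bgr'],cv2.COLOR_BGR2GRAY)
for h in (g5,g): print(h[190:225:1,312:328].mean(1).round().tolist())
```

```text
t [0.03, -0.19, 7.36] roll -0.15 | now [0.5657 0.1135 0.1591] head -2.25 tilt 0.03 F [-1.  -0.  -2.9] w 0.0141 t 27.6
[(array([ 299,  200,   40,   40, 1559], dtype=int32), array([318.6, 219.9]))]
[124.0, 123.0, 124.0, 125.0, 123.0, 113.0, 110.0, 122.0, 132.0, 126.0, 103.0, 78.0, 80.0, 85.0, 90.0, 100.0, 106.0, 101.0, 125.0, 163.0, 180.0, 191.0, 198.0, 206.0, 213.0, 219.0, 223.0, 227.0, 230.0, 233.0, 234.0, 235.0, 235.0, 235.0, 235.0]
[103.0, 76.0, 69.0, 74.0, 79.0, 88.0, 102.0, 111.0, 124.0, 147.0, 161.0, 171.0, 178.0, 185.0, 192.0, 198.0, 204.0, 209.0, 214.0, 217.0, 219.0, 220.0, 219.0, 219.0, 219.0, 219.0, 219.0, 220.0, 219.0, 219.0, 219.0, 219.0, 220.0, 219.0, 219.0]
```

>>> {"name": "play_rows", "arguments": {"motion": [{"fingers":1,"translation":[0,-0.1,2],"roll":-0.1},{"fingers":1,"translation":[0,-0.1,4],"roll":-0.1},{"fingers":1,"translation":[0,-0.1,5.5],"roll":-0.1},{"fingers":1,"translation":[0,-0.1,6.3],"roll":-0.1},{"fingers":1,"translation":[0,-0.1,6.8],"roll":-0.1},{"fingers":1,"translation":[0,-0.1,7.1],"roll":-0.1},{"fingers":1,"translation":[0,-0.1,7.4],"roll":-0.1},{"fingers":1,"translation":[0,-0.1,7.4],"roll":-0.1},{"fingers":1,"translation":[0,-0.1,7.4],"roll":-0.1}]}}

```text
clock: 28.37
eef_pos: [0.5665, 0.1161, 0.0862]
tool_rot: [1.0, -0.018, 0.001, -0.0]
ft_force: [0.7, 0.4, -2.9]
grip_width: 0.0136
```

>>> {"name": "play_rows", "arguments": {"motion": [{"fingers":1,"translation":[0,0.1,0.1],"roll":0},{"fingers":1,"translation":[0,0.1,0.2],"roll":0},{"fingers":1,"translation":[0,0.1,0.2],"roll":0},{"fingers":1,"translation":[0,0.1,0.2],"roll":0}]}}

```text
clock: 28.7
eef_pos: [0.5665, 0.116, 0.086]
tool_rot: [1.0, -0.017, 0.002, -0.001]
ft_force: [-3.3, 2.5, 7.7]
grip_width: 0.0141
```

Contact comes at TCP z 0.086, so the lid origin is at 0.044 m, which is seated. I release and look.

>>> {"name": "play_rows", "arguments": {"motion": [{"fingers":-1,"translation":[0,0,0],"roll":0},{"fingers":-1,"translation":[0,0,0],"roll":0},{"fingers":-1,"translation":[0,0,0],"roll":0},{"fingers":-1,"translation":[0,0,0],"roll":0},{"fingers":-1,"translation":[0,0,0],"roll":0},{"fingers":-1,"translation":[0,0,-3],"roll":0},{"fingers":-1,"translation":[0,0,-7],"roll":0},{"fingers":-1,"translation":[-1,0,-11],"roll":0},{"fingers":-1,"translation":[-2,0,-15],"roll":0},{"fingers":-1,"translation":[-2.8,0,-19],"roll":-2},{"fingers":-1,"translation":[-2.8,0,-23],"roll":-2},{"fingers":-1,"translation":[-2.8,0,-27.4],"roll":-2},{"fingers":-1,"translation":[-2.8,0,-27.4],"roll":-2},{"fingers":-1,"translation":[-2.8,0,-27.4],"roll":-2}]}}

```text
clock: 29.87
eef_pos: [0.5392, 0.1162, 0.3609]
tool_rot: [1.0, -0.0, 0.004, -0.001]
ft_force: [0.5, -0.6, -0.2]
grip_width: 0.0857
```

Run:
```python
from h import *
c=cam('wrist');np.savez('w11.npz',**{k:np.array(v) for k,v in c.items()})
cr=c['bgr'][55:295,195:505];cv2.imwrite('pics/w11.png',cv2.resize(cr,None,fx=2.5,fy=2.5,interpolation=cv2.INTER_CUBIC))
c=cam('top');b=c['bgr'];hsv=cv2.cvtColor(b,cv2.COLOR_BGR2HSV);H,S,V=cv2.split(hsv)
m=((H>100)&(H<130)&(S>110)).astype(np.uint8);m[:185]=0
cs,_=cv2.findContours(m,cv2.RETR_EXTERNAL,cv2.CHAIN_APPROX_NONE);k=max([k for k in cs if 400<k[:,0,0].mean()<480],key=cv2.contourArea)
print(cv2.minAreaRect(ray(c,k[:,0],.031)[:,:2].astype(np.float32)))
go(.5394,-.3445,.12,.5);go(.443,-.347,.12,.5)
```

```text
((0.5372337698936462, -0.3430871367454529), (0.04090598225593567, 0.09603176265954971), 0.534382164478302)
 t [0.22, 46.03, 23.65] roll -0.53 | now [0.5376 0.1159 0.3564] head -0.03 tilt 0.06 F [ 0.5  0.1 -1. ] w 0.0854 t 30.0
 t [-9.42, 46.29, 23.66] roll -0.53 | now [0.5376 0.1159 0.3564] head -0.03 tilt 0.06 F [ 0.5  0.1 -1. ] w 0.0854 t 30.0
```

View pics/w11.png

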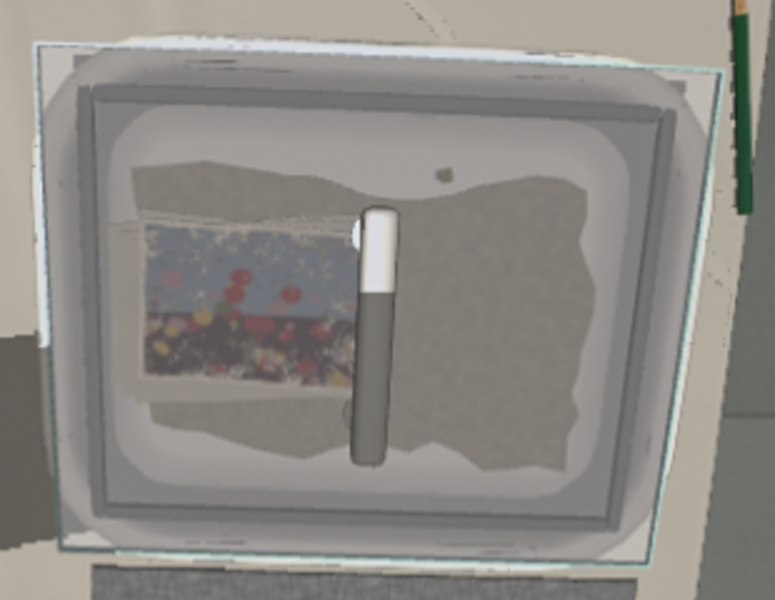

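The lid is seated evenly in the tray, with corners at crop (34,42), (723,70), (650,565) and (57,550). I compare it with its pose before.

Run:
```python
from h import *
def q(f,pts,z):
    c=dict(np.load(f));return ray(c,np.array(pts)/2.5+[195,55],z)[:,:2]
for f,l,g,d,h in (('w1.npz',[(41,38),(731,67),(655,565),(63,545)],[(85,80),(684,106),(622,528),(100,508)],[(453,168)],[(369,204),(404,206),(389,462),(356,461)]),
            ('w11.npz',[(34,42),(723,70),(650,565),(57,550)],[(79,86),(675,111),(616,531),(95,515)],[(444,175)],[(363,207),(398,209),(384,466),(350,464)])):
    P=q(f,l,.055);G=q(f,g,.044);e=np.roll(P,-1,0)-P
    print(f,'lid',P.mean(0).round(4),'gasket',G.mean(0).round(4),'handle',q(f,h,.095).mean(0).round(4),'ang',((np.degrees(np.arctan2(e[:,1],e[:,0]))+45)%90-45).round(2),'dot',q(f,d,.007).round(4))
```

```text
w1.npz lid [0.5657 0.117 ] gasket [0.5664 0.1166] handle [0.5655 0.1176] ang [-2.08 -1.95 -2.13 -2.13] dot [[0.6049 0.1818]]
w11.npz lid [0.5663 0.1186] gasket [0.567  0.1171] handle [0.566  0.1191] ang [-2.06 -1.88 -1.91 -2.19] dot [[0.6045 0.1817]]
```

The lid is within 1.5 mm and 0.1° of its starting pose. Next I fetch the blue weight.

>>> {"name": "play_rows", "arguments": {"motion": [{"fingers":-1,"translation":[0.2,46,23.6],"roll":-0.5},{"fingers":-1,"translation":[0.2,46,23.6],"roll":-0.5},{"fingers":-1,"translation":[0.2,46,23.6],"roll":-0.5},{"fingers":-1,"translation":[0.2,46,23.6],"roll":-0.5},{"fingers":-1,"translation":[0.2,46,23.6],"roll":-0.5},{"fingers":-1,"translation":[0.2,46,23.6],"roll":-0.5},{"fingers":-1,"translation":[0.2,46,23.6],"roll":-0.5},{"fingers":-1,"translation":[0.2,46,23.6],"roll":-0.5},{"fingers":-1,"translation":[0.2,46,23.6],"roll":-0.5},{"fingers":-1,"translation":[0.2,46,23.6],"roll":-0.5},{"fingers":-1,"translation":[0.2,46,23.6],"roll":-0.5},{"fingers":-1,"translation":[0.2,46,23.6],"roll":-0.5},{"fingers":-1,"translation":[0.2,46,23.6],"roll":-0.5},{"fingers":-1,"translation":[0.2,46,23.6],"roll":-0.5},{"fingers":-1,"translation":[0.2,46,23.6],"roll":-0.5},{"fingers":-1,"translation":[0.2,46,23.6],"roll":-0.5},{"fingers":-1,"translation":[0.2,46,23.6],"roll":-0.5}]}}

```text
clock: 31.38
eef_pos: [0.54, -0.3426, 0.1219]
tool_rot: [1.0, 0.005, 0.0, -0.0]
ft_force: [-0.7, 0.3, -0.6]
grip_width: 0.0853
```

Run:
```python
from h import *
go(.5394,-.3448,.024,.5)
```

```text
t [-0.06, 0.23, 9.79] roll 0.09 | now [ 0.54   -0.3426  0.1219] head 0.59 tilt 0.02 F [-0.7  0.3 -0.6] w 0.0853 t 31.4
```

>>> {"name": "play_rows", "arguments": {"motion": [{"fingers":-1,"translation":[-0.1,0.2,4],"roll":0},{"fingers":-1,"translation":[-0.1,0.2,7],"roll":0},{"fingers":-1,"translation":[-0.1,0.2,9],"roll":0},{"fingers":-1,"translation":[-0.1,0.2,9.8],"roll":0},{"fingers":-1,"translation":[-0.1,0.2,9.8],"roll":0},{"fingers":-1,"translation":[-0.1,0.2,9.8],"roll":0},{"fingers":1,"translation":[-0.1,0.2,9.8],"roll":0},{"fingers":1,"translation":[-0.1,0.2,9.8],"roll":0},{"fingers":1,"translation":[-0.1,0.2,9.8],"roll":0},{"fingers":1,"translation":[-0.1,0.2,9.8],"roll":0},{"fingers":1,"translation":[-0.1,0.2,9.8],"roll":0},{"fingers":1,"translation":[-0.1,0.2,9.8],"roll":0},{"fingers":1,"translation":[-0.1,0.2,9.8],"roll":0}]}}

```text
clock: 32.47
eef_pos: [0.5399, -0.3467, 0.0253]
tool_rot: [1.0, 0.004, 0.002, 0.001]
ft_force: [0.8, 0.9, 7.0]
grip_width: 0.0437
```

Run:
```python
from h import *
go(.6665,.111,.15,1.2)
```

```text
t [13.08, -45.64, -12.51] roll -0.72 | now [ 0.5399 -0.3467  0.0253] head 0.48 tilt 0.22 F [0.8 0.9 7. ] w 0.0437 t 32.5
```

>>> {"name": "play_rows", "arguments": {"motion": [{"fingers":1,"translation":[0,0,-3],"roll":0},{"fingers":1,"translation":[0,0,-7],"roll":0},{"fingers":1,"translation":[0,0,-11],"roll":0},{"fingers":1,"translation":[13.1,-45.4,-12.9],"roll":-0.7},{"fingers":1,"translation":[13.1,-45.4,-12.9],"roll":-0.7},{"fingers":1,"translation":[13.1,-45.4,-12.9],"roll":-0.7},{"fingers":1,"translation":[13.1,-45.4,-12.9],"roll":-0.7},{"fingers":1,"translation":[13.1,-45.4,-12.9],"roll":-0.7},{"fingers":1,"translation":[13.1,-45.4,-12.9],"roll":-0.7},{"fingers":1,"translation":[13.1,-45.4,-12.9],"roll":-0.7},{"fingers":1,"translation":[13.1,-45.4,-12.9],"roll":-0.7},{"fingers":1,"translation":[13.1,-45.4,-12.9],"roll":-0.7},{"fingers":1,"translation":[13.1,-45.4,-12.9],"roll":-0.7},{"fingers":1,"translation":[13.1,-45.4,-12.9],"roll":-0.7},{"fingers":1,"translation":[13.1,-45.4,-12.9],"roll":-0.7},{"fingers":1,"translation":[13.1,-45.4,-12.9],"roll":-0.7},{"fingers":1,"translation":[13.1,-45.4,-12.9],"roll":-0.7},{"fingers":1,"translation":[13.1,-45.4,-12.9],"roll":-0.7},{"fingers":1,"translation":[13.1,-45.4,-12.9],"roll":-0.7},{"fingers":1,"translation":[13.1,-45.4,-12.9],"roll":-0.7}]}}

```text
clock: 34.13
eef_pos: [0.6654, 0.1072, 0.152]
tool_rot: [1.0, 0.009, -0.001, 0.0]
ft_force: [0.1, -0.5, -5.7]
grip_width: 0.0436
```

Run:
```python
from h import *
go(.6665,.109,.077,1.2)
```

```text
t [0.12, -0.18, 7.5] roll -0.15 | now [0.6654 0.1072 0.152 ] head 1.05 tilt 0.06 F [ 0.1 -0.5 -5.7] w 0.0436 t 34.1
```

>>> {"name": "play_rows", "arguments": {"motion": [{"fingers":1,"translation":[0.1,-0.2,2.5],"roll":-0.1},{"fingers":1,"translation":[0.1,-0.2,5],"roll":-0.1},{"fingers":1,"translation":[0.1,-0.2,6.5],"roll":-0.1},{"fingers":1,"translation":[0.1,-0.2,7.2],"roll":-0.1},{"fingers":1,"translation":[0.1,-0.2,7.2],"roll":-0.1},{"fingers":1,"translation":[0.1,-0.2,7.2],"roll":-0.1}]}}

```text
clock: 34.63
eef_pos: [0.6671, 0.1103, 0.0809]
tool_rot: [1.0, 0.011, 0.0, -0.0]
ft_force: [0.2, 0.6, -3.3]
grip_width: 0.0435
```

Run:
```python
from h import *
go(.6665,.109,.0765,1.2)
```

```text
t [-0.06, 0.13, 0.44] roll 0.01 | now [0.6671 0.1103 0.0809] head 1.21 tilt 0.04 F [ 0.2  0.6 -3.3] w 0.0435 t 34.6
```

>>> {"name": "play_rows", "arguments": {"motion": [{"fingers":1,"translation":[-0.1,0.1,0.1],"roll":0},{"fingers":1,"translation":[-0.1,0.1,0.3],"roll":0},{"fingers":1,"translation":[-0.1,0.1,0.5],"roll":0},{"fingers":1,"translation":[-0.1,0.1,0.5],"roll":0},{"fingers":1,"translation":[-0.1,0.1,0.5],"roll":0}]}}

```text
clock: 35.05
eef_pos: [0.6665, 0.1101, 0.0763]
tool_rot: [1.0, 0.011, 0.001, -0.0]
ft_force: [0.4, -0.3, -2.4]
grip_width: 0.0438
```

>>> {"name": "play_rows", "arguments": {"motion": [{"fingers":-1,"translation":[0,0,0],"roll":0},{"fingers":-1,"translation":[0,0,0],"roll":0},{"fingers":-1,"translation":[0,0,0],"roll":0},{"fingers":-1,"translation":[0,0,0],"roll":0},{"fingers":-1,"translation":[0,0,0],"roll":0},{"fingers":-1,"translation":[0,0,-2],"roll":0},{"fingers":-1,"translation":[0,0,-5],"roll":0},{"fingers":-1,"translation":[0,0,-9],"roll":0},{"fingers":-1,"translation":[0,0,-9],"roll":0}]}}

```text
clock: 35.8
eef_pos: [0.67, 0.1107, 0.1747]
tool_rot: [1.0, 0.011, 0.007, -0.001]
ft_force: [2.2, 0.2, 1.8]
grip_width: 0.0854
```

Run:
```python
from h import *
go(.4432,-.3472,.13,.5)
```

```text
t [-23.75, 45.29, 4.03] roll 0.78 | now [0.67   0.1107 0.1747] head 1.28 tilt 0.84 F [2.2 0.2 1.8] w 0.0854 t 35.8
```

>>> {"name": "play_rows", "arguments": {"motion": [{"fingers":-1,"translation":[-23.5,45.4,4],"roll":0.8},{"fingers":-1,"translation":[-23.5,45.4,4],"roll":0.8},{"fingers":-1,"translation":[-23.5,45.4,4],"roll":0.8},{"fingers":-1,"translation":[-23.5,45.4,4],"roll":0.8},{"fingers":-1,"translation":[-23.5,45.4,4],"roll":0.8},{"fingers":-1,"translation":[-23.5,45.4,4],"roll":0.8},{"fingers":-1,"translation":[-23.5,45.4,4],"roll":0.8},{"fingers":-1,"translation":[-23.5,45.4,4],"roll":0.8},{"fingers":-1,"translation":[-23.5,45.4,4],"roll":0.8},{"fingers":-1,"translation":[-23.5,45.4,4],"roll":0.8},{"fingers":-1,"translation":[-23.5,45.4,4],"roll":0.8},{"fingers":-1,"translation":[-23.5,45.4,4],"roll":0.8},{"fingers":-1,"translation":[-23.5,45.4,4],"roll":0.8},{"fingers":-1,"translation":[-23.5,45.4,4],"roll":0.8},{"fingers":-1,"translation":[-23.5,45.4,4],"roll":0.8},{"fingers":-1,"translation":[-23.5,45.4,4],"roll":0.8},{"fingers":-1,"translation":[-23.5,45.4,4],"roll":0.8}]}}

```text
clock: 37.22
eef_pos: [0.4418, -0.3478, 0.1255]
tool_rot: [1.0, 0.005, 0.0, -0.0]
ft_force: [0.6, -1.1, -0.2]
grip_width: 0.0855
```

Run:
```python
from h import *
go(.4432,-.3468,.0257,.5)
```

```text
t [0.14, -0.1, 9.98] roll 0.1 | now [ 0.4418 -0.3478  0.1255] head 0.6 tilt 0.03 F [ 0.6 -1.1 -0.2] w 0.0855 t 37.2
```

>>> {"name": "play_rows", "arguments": {"motion": [{"fingers":-1,"translation":[0.1,-0.1,4],"roll":0.1},{"fingers":-1,"translation":[0.1,-0.1,7],"roll":0.1},{"fingers":-1,"translation":[0.1,-0.1,9],"roll":0.1},{"fingers":-1,"translation":[0.1,-0.1,10],"roll":0.1},{"fingers":-1,"translation":[0.1,-0.1,10],"roll":0.1},{"fingers":-1,"translation":[0.1,-0.1,10],"roll":0.1},{"fingers":1,"translation":[0.1,-0.1,10],"roll":0.1},{"fingers":1,"translation":[0.1,-0.1,10],"roll":0.1},{"fingers":1,"translation":[0.1,-0.1,10],"roll":0.1},{"fingers":1,"translation":[0.1,-0.1,10],"roll":0.1},{"fingers":1,"translation":[0.1,-0.1,10],"roll":0.1},{"fingers":1,"translation":[0.1,-0.1,10],"roll":0.1},{"fingers":1,"translation":[0.1,-0.1,10],"roll":0.1}]}}

```text
clock: 38.3
eef_pos: [0.4437, -0.3491, 0.0274]
tool_rot: [1.0, 0.003, 0.002, 0.001]
ft_force: [1.2, 1.0, 5.7]
grip_width: 0.0436
```

Run:
```python
from h import *
go(.467,.133,.15,-5.45)
```

```text
t [2.7, -48.17, -12.36] roll 5.84 | now [ 0.4437 -0.3491  0.0274] head 0.39 tilt 0.28 F [1.2 1.  5.7] w 0.0436 t 38.3
```

>>> {"name": "play_rows", "arguments": {"motion": [{"fingers":1,"translation":[0,0,-3],"roll":0},{"fingers":1,"translation":[0,0,-7],"roll":0},{"fingers":1,"translation":[0,0,-11],"roll":0},{"fingers":1,"translation":[2.7,-48,-12.6],"roll":5.8},{"fingers":1,"translation":[2.7,-48,-12.6],"roll":5.8},{"fingers":1,"translation":[2.7,-48,-12.6],"roll":5.8},{"fingers":1,"translation":[2.7,-48,-12.6],"roll":5.8},{"fingers":1,"translation":[2.7,-48,-12.6],"roll":5.8},{"fingers":1,"translation":[2.7,-48,-12.6],"roll":5.8},{"fingers":1,"translation":[2.7,-48,-12.6],"roll":5.8},{"fingers":1,"translation":[2.7,-48,-12.6],"roll":5.8},{"fingers":1,"translation":[2.7,-48,-12.6],"roll":5.8},{"fingers":1,"translation":[2.7,-48,-12.6],"roll":5.8},{"fingers":1,"translation":[2.7,-48,-12.6],"roll":5.8},{"fingers":1,"translation":[2.7,-48,-12.6],"roll":5.8},{"fingers":1,"translation":[2.7,-48,-12.6],"roll":5.8},{"fingers":1,"translation":[2.7,-48,-12.6],"roll":5.8},{"fingers":1,"translation":[2.7,-48,-12.6],"roll":5.8},{"fingers":1,"translation":[2.7,-48,-12.6],"roll":5.8},{"fingers":1,"translation":[2.7,-48,-12.6],"roll":5.8}]}}

```text
clock: 39.97
eef_pos: [0.4654, 0.1307, 0.1511]
tool_rot: [0.999, -0.048, -0.0, 0.0]
ft_force: [0.7, -0.6, -5.2]
grip_width: 0.0434
```

Run:
```python
from h import *
go(.467,.1311,.0784,-5.45)
```

```text
t [0.16, -0.06, 7.27] roll -0.1 | now [0.4654 0.1307 0.1511] head -5.55 tilt 0.06 F [ 0.7 -0.6 -5.2] w 0.0434 t 40.0
```

>>> {"name": "play_rows", "arguments": {"motion": [{"fingers":1,"translation":[0.1,0,2.5],"roll":-0.1},{"fingers":1,"translation":[0.1,0,5],"roll":-0.1},{"fingers":1,"translation":[0.1,0,6.3],"roll":-0.1},{"fingers":1,"translation":[0.1,0,6.9],"roll":-0.1},{"fingers":1,"translation":[0.1,0,6.9],"roll":-0.1},{"fingers":1,"translation":[0.1,0,6.9],"roll":-0.1}]}}

```text
clock: 40.47
eef_pos: [0.4671, 0.1314, 0.0827]
tool_rot: [0.999, -0.047, 0.0, -0.0]
ft_force: [0.3, 0.3, -5.0]
grip_width: 0.043
```

Run:
```python
from h import *
go(.467,.1311,.0784,-5.45)
```

```text
t [-0.01, 0.03, 0.43] roll 0.06 | now [0.4671 0.1314 0.0827] head -5.39 tilt 0.02 F [ 0.3  0.3 -5. ] w 0.043 t 40.5
```

>>> {"name": "play_rows", "arguments": {"motion": [{"fingers":1,"translation":[0,0,0.1],"roll":0},{"fingers":1,"translation":[0,0,0.3],"roll":0},{"fingers":1,"translation":[0,0,0.5],"roll":0},{"fingers":1,"translation":[0,0,0.5],"roll":0},{"fingers":1,"translation":[0,0,0.5],"roll":0}]}}

```text
clock: 40.88
eef_pos: [0.4677, 0.1322, 0.0785]
tool_rot: [0.999, -0.046, 0.001, -0.0]
ft_force: [-0.2, -0.4, 0.9]
grip_width: 0.0436
```

>>> {"name": "play_rows", "arguments": {"motion": [{"fingers":-1,"translation":[0,0,0],"roll":0},{"fingers":-1,"translation":[0,0,0],"roll":0},{"fingers":-1,"translation":[0,0,0],"roll":0},{"fingers":-1,"translation":[0,0,0],"roll":0},{"fingers":-1,"translation":[0,0,0],"roll":0},{"fingers":-1,"translation":[0,0,-2],"roll":0},{"fingers":-1,"translation":[0,0,-5],"roll":0},{"fingers":-1,"translation":[0,0,-9],"roll":0},{"fingers":-1,"translation":[3,0,-13],"roll":-5.4},{"fingers":-1,"translation":[6,0.5,-17],"roll":-5.4},{"fingers":-1,"translation":[7.4,1,-21],"roll":-5.4},{"fingers":-1,"translation":[7.4,1,-25],"roll":-5.4},{"fingers":-1,"translation":[7.4,1,-28],"roll":-5.4},{"fingers":-1,"translation":[7.4,1,-28],"roll":-5.4},{"fingers":-1,"translation":[7.4,1,-28],"roll":-5.4},{"fingers":-1,"translation":[7.4,1,-28],"roll":-5.4}]}}

```text
clock: 42.22
eef_pos: [0.5395, 0.1151, 0.3569]
tool_rot: [1.0, 0.001, 0.0, -0.0]
ft_force: [-0.2, -0.6, -1.0]
grip_width: 0.0852
```

Run:
```python
from h import *
c=cam('wrist');np.savez('w12.npz',**{k:np.array(v) for k,v in c.items()})
cr=c['bgr'][55:295,195:505];cv2.imwrite('pics/w12.png',cv2.resize(cr,None,fx=2.5,fy=2.5,interpolation=cv2.INTER_CUBIC))
go(.5,.1,.36,0)
b=cam('top')['bgr'];t0=cv2.imread('pics/top0.png')
d=cv2.absdiff(b,t0).max(2)
print('jar diff',d[288:318,185:215].mean(),'loupe diff',d[285:312,385:415].mean(),'bg',d[150:250,330:400].mean())
```

```text
t [-3.9, 1.5, -0.41] roll 0.08 | now [0.5389 0.1151 0.3558] head 0.08 tilt 0.14 F [-0.9  0.1 -0.6] w 0.0854 t 42.3
jar diff 60.48111111111111 loupe diff 12.882716049382717 bg 10.503142857142857
```

View pics/w12.png

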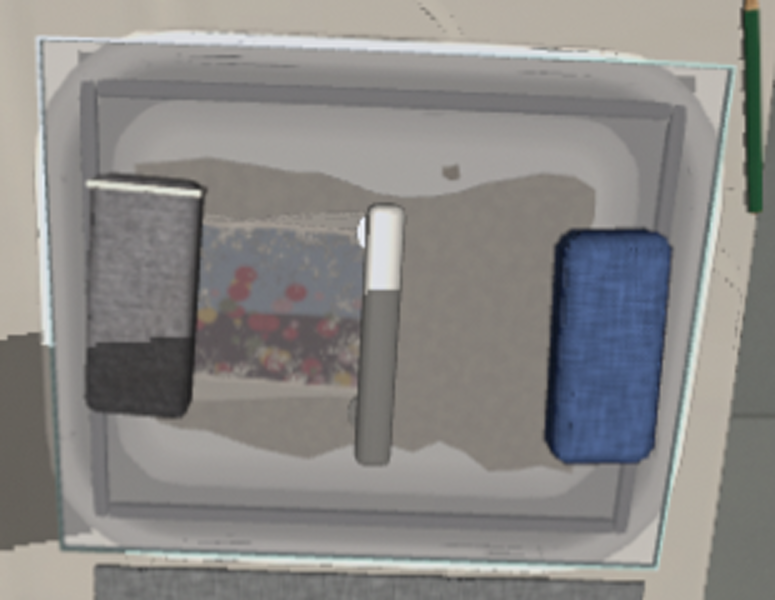

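The weights, lid and handle match the first crop almost pixel for pixel. The jar area differs in the top view, perhaps because of the arm or its shadow, so I check the jar in the wrist views.

Run:
```python
from h import *
def circ(c,roi,z):
    H,S,V=cv2.split(cv2.cvtColor(c['bgr'],cv2.COLOR_BGR2HSV));x0,y0,x1,y1=roi
    m=((S>150)&((H<8)|(H>172))).astype(np.uint8);n=np.zeros_like(m);n[y0:y1,x0:x1]=m[y0:y1,x0:x1]
    k=max(cv2.findContours(n,0,1)[0],key=cv2.contourArea,default=None)
    return None if k is None else (ray(c,[cv2.minEnclosingCircle(k)[0]],z).round(4)[0],cv2.contourArea(k))
def blue(c):
    H,S,V=cv2.split(cv2.cvtColor(c['bgr'],cv2.COLOR_BGR2HSV));m=((H>100)&(H<130)&(S>90)).astype(np.uint8);m[:,:400]=0;m[:,480:]=0;m[260:]=0
    k=max(cv2.findContours(m,0,1)[0],key=cv2.contourArea);return cv2.minAreaRect(ray(c,k[:,0],.082)[:,:2].astype(np.float32))
for f in('w1.npz','w12.npz'):
    c=dict(np.load(f));print(f,circ(c,(20,0,150,80),.075),np.round(blue(c)[0],4),round(blue(c)[2],2))
    G=ray(c,np.array({'w1.npz':[(88,188),(200,193),(187,414),(85,405)],'w12.npz':[(88,188),(200,195),(188,415),(86,409)]}[f])/2.5+[195,55],.082);print('grey',G.mean(0).round(4))
t=cam('top');print('jar top cam',circ(t,(170,270,240,330),.075))
for f in('w1.npz','w12.npz'): print(circ(dict(np.load(f)),(20,0,150,80),.075))
```

```text
w1.npz (array([0.3053, 0.281 , 0.075 ]), 2488.0) [0.6631 0.1112] 0.95
grey [0.4664 0.1298 0.082 ]
w12.npz (array([0.3056, 0.2813, 0.075 ]), 2553.5) [0.6627 0.1128] 1.35
grey [0.468  0.1311 0.082 ]
jar top cam (array([0.3034, 0.2842, 0.075 ]), 148.0)
(array([0.3053, 0.281 , 0.075 ]), 2488.0)
(array([0.3056, 0.2813, 0.075 ]), 2553.5)
```

The jar has not moved, and both weights are within 2 mm of where they lay. The gripper is clear, so I hand in.

```bash
python3 -c "
from workcell import bot
print(bot.job_done())"
```

```text
the job is handed in; nothing more can be done
None
```

The job is finished and handed in at about 42 s on the clock, and no check at the end showed a fault. I moved both weights to the cork and laid the lid flat on the felt. The logger went display up into the dock pocket. I then seated the lid again and put each weight back on it.

- **Lid:** it was within about 1.5 mm and 0.1° of its starting pose, with its origin at about 44 mm, measured before the weights went back on. The last picture looks unchanged.
- **Weights:** blue measured 1.6 mm and 0.4° from where it started, and grey about 2 mm.
- **Logger:** the height at release matched the pocket floor, and the picture afterwards showed it sitting in the pocket. I did not check it again after that.
- **Jar and loupe:** the jar was within 0.5 mm of its first position in the wrist view. The top view disagreed (only part of its red lid was detected there, 4 mm off), which I put down to the arm or its shadow covering it. The loupe area looked unchanged in the top view.
- **Forces:** the highest reading I saw was about 9 N, but I only read them at the end of each move.

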